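Clip a fragile glass reference tube into its sprung carrier and tug-test it

TASK

Move the fragile glass tube with the orange end collars from its black packing cradle to the spring-mounted white carrier: take it gently by its two ends, lay it down on the blue foam pad and let go, then take it again across the glass in its middle. Press it down gently between the steel jaws until they snap over both collars, then, still holding it, tug it straight up with about 5 newtons, so that the carrier rises about 5 mm on its springs and the jaws are seen to hold, ease off and let go. Grip with the least force that holds, never push or pull the carrier further than about 1 cm, and leave the other things on the bench alone.

Things in the scene. Friction and masses are not known exactly. Their poses are not given: they have to be found in the camera images.
- tube: Fragile sealed glass tube, 62 mm long along its y axis, about 60 g, origin at its centre. Middle 42 mm: round glass, 18 mm diameter. Ends: square orange collars 24 x 24 x 10 mm with flat end faces; its axis is 12 mm above what it lies on. A grip of 20 to 30 N a finger is ample; it breaks at 50 N a finger. Starts in the cradle, axis along the cradle's y.
- cradle: Fixed black cradle, 62 (x) x 60 (y) x 34 mm high, origin at the centre of its underside. Slot along y, 29 mm wide, open at both ends, floor 12 mm up; the tube lies centred in it, axis 24 mm above the bench, end faces 1 mm beyond the cradle, top 2 mm above the walls: take it by its two end faces, 62 mm apart, and lift straight up.
- mat: Fixed mat with a blue foam pad, 132 x 132 mm, its top 14 mm above the bench; origin at the centre of its underside, on the bench. The foam sinks 1 mm per 2 N. Lay the tube flat near its centre, in any direction (its axis is then 26 mm above the bench), and set it down softly, under 15 N.
- holder: Fixed aluminium base of the carrier, 90 (x) x 130 (y) x 10 mm, origin at the centre of its underside; guide posts at y = +-50 mm, 77 mm high. The white carrier above it has end plates 3.5 mm beyond the seated tube's ends, reaching 20 mm above its axis, so the fingers must hold the tube's middle, on its -x and +x sides.
- seat (a point): Point on the white carrier where the seated tube's centre lies, 58 mm above the bench at rest; the tube's axis along the holder's y, either way round. Collars stand on grey seats between steel jaws (9 mm wide, 26 mm either way along y, tops 27 mm above this point). In the middle, 42 mm along y, there is room for fingers down to 16 mm below this point.
- carriage (a joint): Height of the white carrier on its springs, m: 0 at rest with the tube (+0.0006 empty), positive up, stops at +-0.014; 1 mm per newton either way. Pressing the tube in takes about 4 to 6 N, so the carrier sinks 4 to 6 mm before the jaws snap over. A tug of 5 N raises it 5 mm.
- jaw_near (a joint): Opening of the steel jaw on the holder's -x side, m: 0 closed, up to 0.010, closed by a spring of 1 to 2.2 N. The collars push its sloped top aside if they come within 4 mm of centre; its lip then springs back 4 mm over them, 1 mm above their tops (so the carrier follows a tug after 1 mm).
- jaw_far (a joint): The same for the jaw on the holder's +x side.
- vial: Bystander: glass sample vial with blue cap, 25 mm across, 54 mm high, origin at the centre of its underside; leave it alone.
- beaker: Bystander: empty glass beaker, 46 mm across, 60 mm high, origin at the centre of its underside; leave it alone.
- weight_100g: Bystander: small polished steel weight with a knob, 24 mm across, 42 mm high, origin at the centre of its underside; leave it alone.
- tweezers: Bystander: steel tweezers, 130 mm long, 14 mm wide, 9 mm high, lying on the bench, origin at the centre of its underside; leave them alone.
- dropper_bottle: Bystander: brown dropper bottle, 35 mm across, 103 mm high, origin at the centre of its underside; leave it alone.
There are look-alikes about, which are no part of the job. What is shaped like the tube but green or red is not meant.

How it is judged:
By the outcome, as a careful person would: the job done as asked, in the order asked, and still so for the second after the job is handed in, with the robot touching nothing.
It also fails if it takes over 56 s, if anything falls off the work surface, if the arm or the gripper's body presses on something with over 40 N, if the wrist force passes 120 N, or if a joint passes its speed limit or range.

ROBOT

A 6-joint arm with a two-finger parallel gripper is mounted at the origin on a cart in front of the work surface, level with it; the furniture and walls round the work are solid. World frame = base frame: x ahead of the robot, y to its left, z up, the work surface at z = 0. Lengths are in m, angles in degrees, forces in N, time in s.
With the tool pointing down it reaches from about 0.3 to 0.75 m from the base axis. Payload 8.5 kg.
Tool frame: the origin (TCP) lies at the very end of the fingers, on their centre line; the grasp point (between the pads) lies 19 mm behind it (env.grip_point_offset is the distance from the TCP to the grasp point, in m); z points along the fingers, y is the direction in which the jaws open and shut (so a half turn about z gives the same grasp; the last joint's range is limited). The gripper opens to 85 mm and grips with 20 to 120 N. Pads are 22 mm wide; open, the fingers measure 114 mm over their backs; the gripper's body (76 mm by 85 mm) begins 54 mm behind the grasp point. The pads swing forward as they close: fully open they stand 13 mm farther back than shut.
Start: joints at [-76.794, 21.807, 74.336, -0, 83.858, -12.336], TCP at [0.237, -0.496, 0.231] pointing down, gripper open.
Joint ranges: [-178.18, 178.18], [-50.72, 133.34], [12.68, 142.11], [-81.47, 261.47], [9.98, 163.14], [-165.26, 165.26]. Speed limits (degrees/s): [136.94, 136.94, 180, 180, 180, 180].

INTERFACE

Orientations are given as a 3x3 rotation matrix whose columns are the frame's x, y, z axes.
In Python, from rig import env gives the robot as it stands.
- The arm moves only by the tool move_arm, never from a script. Its argument "moves" is a list of rows, each a list of 4 numbers: the shift along the tool's x, y, z in mm, then the turn about the tool's z in rad. In form: [[tx, ty, tz, spin], ...]. A call has 1 to 20 rows; each row is the pose to reach, as a shift and turn from the pose commanded when the call began, along the tool's axes at that moment; what a row does not reach only later rows make up. A row lasts 1/10 s, in which the tool goes at most 50 mm and 8.59 degrees, less where a joint would pass 70% of its speed; a pose out of reach is approached as far as the arm can. A call with a gripper value outside its range is refused whole. "grip" is the closure, from 0 (fully open) to 1 (shut), set as the call begins (left out, the last holds). The fingers move at their own pace and stop on an object; "grip_force" is the grip in N (left out, the last holds). Time passes only in rows, so rows that repeat a pose let the fingers close. It gives the time, the measured TCP pose, the force and the opening at its end, in the units of the state.
- env.observe(): the state, without advancing time (a new reading comes with each control period).
- env.get_image(name): name is "scene" or "top"; returns the picture (420x560x3 uint8, red, green, blue); there is no depth.
- env.get_calibration(name): a dict with "fovy" (degrees; the focal length in pixels is half the picture's height over the tangent of half this angle, whatever the lens; pixels are square), "cx", "cy" (the principal point, pixels), "k1" (the pictures are not rectified: a ray, as slopes to the right and down, at radius r is drawn at 1 + k1 r^2 times it, then the intrinsics apply), "extrinsics" (4x4, takes a point from world to camera coordinates). Camera axes: x right, y up, looking along -z (the intrinsics and any distortion apply to the point x, -y, -z); pixel columns grow to the right and rows downward; lengths in m; the calibration is good to about 2 mm. A picture is of the moment at which its call begins. get_calibration takes no time and is no camera call.
- env.close_job(): hands the job in, once; it reports no verdict.
Trained networks look in the newest picture that a camera, given by its name, has taken for a name from the list of things; names that differ only in an ending like _2 or _b are one class to them, and where a whole thing is asked for, a point or a joint stands for the part that bears it (a point fixed in the world has none). Each returns a list of dicts, best first, with "conf" (0 to 1); they miss things now and then, are a little off and sometimes report something else, mostly with a low value. They report only what shows in the picture. A call takes as long as a camera call. They do not tell look-alikes from the thing itself.
- env.silhouettes(camera, name): "region" (420x560 bool, what is visible of it) and "point" ([row, column] in pixels, amid what is visible of it).
- env.tip_of(camera, name): "point" ([row, column] in pixels: a listed point, or the origin of a listed thing).
The state is a dict: "time_s": time; "q": joint angles; "qvel": joint speeds; "joint_efforts": joint torques, N m; "position": TCP position; "tool_rot": TCP orientation; "ft_force": force on the tool from outside, world axes, zero at the start; "wrist_torque": the same for the moment, N m; "grip_width": finger opening in m.
Only numpy, scipy, OpenCV 4.12 (cv2) and the standard library are available. Lean on these libraries where they do the work, as an engineer would, in place of code of your own. Each camera call takes 0.05 s, during which the arm holds its last target.

## Working session

There is one attempt and no reset: what is moved stays moved. The work goes in short steps, Python scripts to look and compute and a tool call to move; the robot and the scene stay as the last step left them, time stands still between calls to the robot, and variables do not carry over. Pictures are saved under pics/ and viewed, and the job is handed in when it is done.

Besides the shell and the picture viewer there is one more tool, called by a JSON object that holds its "fn" and its "kwargs", one argument or row to a line. move_arm: Moves the arm, as the interface text tells. Its arguments: {"type":"object","properties":{"moves":{"type":"array"},"grip":{"type":"number"},"grip_force":{"type":"number"}},"required":["moves"]}

```bash
ls; mkdir -p pics; python3 - <<'E'
from rig import env
import cv2
for n in ("scene","top"):
    im=env.get_image(n); cv2.imwrite(f"pics/{n}0.png",cv2.cvtColor(im,cv2.COLOR_RGB2BGR)); print(n,env.get_calibration(n))
print(env.observe(), env.grip_point_offset)
E
```

```text
pics
scene {'fovy': 54.48092071310838, 'cx': 281.74382130294106, 'cy': 213.51700099096036, 'k1': -0.05135270750356977, 'extrinsics': array([[-0.76278352, -0.64640653,  0.01788587,  0.47672212],
       [ 0.27445529, -0.29857527,  0.91407171, -0.18576483],
       [-0.58552164,  0.70214771,  0.40515799, -0.7338938 ],
       [ 0.        ,  0.        ,  0.        ,  1.        ]])}
top {'fovy': 53.082112544283774, 'cx': 276.7170340653264, 'cy': 209.8004556995828, 'k1': -0.06742889068251376, 'extrinsics': array([[ 0.01694512, -0.99982619, -0.00777495,  0.08099025],
       [ 0.99670028,  0.01627376,  0.07952184, -0.54727952],
       [-0.07938149, -0.0090968 ,  0.9968028 , -1.02197865],
       [ 0.        ,  0.        ,  0.        ,  1.        ]])}
{'time_s': 0.1, 'q': array([-7.67927227e+01,  2.18361869e+01,  7.43802849e+01, -5.45940069e-04,
        8.38575047e+01, -1.23359235e+01]), 'qvel': array([ 0.10163803, -0.10856897, -0.14283609, -0.05566878,  0.02895163,
        0.04046959]), 'joint_efforts': array([ 2.39403875e-03, -4.49221873e+01, -2.31655687e+01, -2.21949699e-04,
        3.67107103e-03, -1.55193430e-05]), 'position': array([ 0.23708696, -0.49597835,  0.2307831 ]), 'tool_rot': array([[ 9.02260022e-01,  4.31192255e-01, -3.04214054e-04],
       [ 4.31192279e-01, -9.02259189e-01,  1.25481740e-03],
       [ 2.66587620e-04, -1.26334633e-03, -9.99999166e-01]]), 'ft_force': array([ 0.43878745, -0.08961306,  0.97433669]), 'wrist_torque': array([ 0.03242814,  0.02370267, -0.00133285]), 'grip_width': 0.08523327301044556} 0.0187
```

View pics/scene0.png

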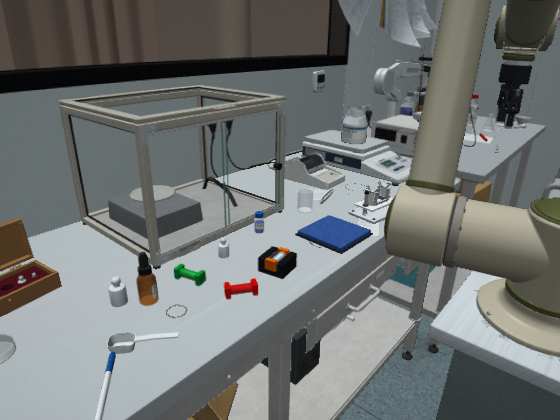

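View pics/top0.png

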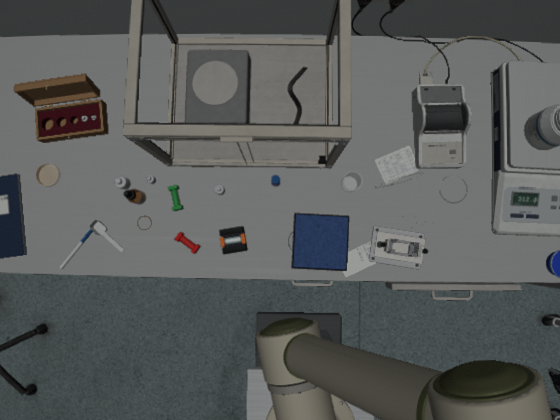

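```bash
cat > h.py <<'E'
import numpy as np, cv2
from rig import env
def cam(n):
    c=env.get_calibration(n); f=210/np.tan(np.radians(c['fovy']/2)); return c,f
def proj(n,p):
    c,f=cam(n); p=np.atleast_2d(p); q=p@c['extrinsics'][:3,:3].T+c['extrinsics'][:3,3]
    s=np.stack([q[:,0],-q[:,1]],1)/(-q[:,2:3]); s=s*(1+c['k1']*(s**2).sum(1,keepdims=True))
    return np.stack([s[:,1]*f+c['cy'],s[:,0]*f+c['cx']],1) # row,col
def ray(n,rc):
    c,f=cam(n); d=np.array([(rc[1]-c['cx'])/f,(rc[0]-c['cy'])/f]); s=d.copy()
    for _ in range(20): s=d/(1+c['k1']*(s@s))
    R=c['extrinsics'][:3,:3]; t=c['extrinsics'][:3,3]
    return -R.T@t, R.T@np.array([s[0],-s[1],-1])
def atz(n,rc,z):
    o,d=ray(n,rc); return o+d*(z-o[2])/d[2]
def tri(a,b):
    A=np.zeros((3,3));v=np.zeros(3)
    for o,d in (a,b):
        d=d/np.linalg.norm(d);P=np.eye(3)-np.outer(d,d);A+=P;v+=P@o
    return np.linalg.solve(A,v)
E
python3 - <<'E'
from h import *
for n in ("tube","cradle","mat","holder","seat"):
    for c in ("top","scene"):
        r=env.tip_of(c,n); print(n,c,[(round(x['conf'],2),np.round(x['point'],1)) for x in r[:4]])
        zz={"tube":.024,"seat":.058}.get(n,0)
        print("   ",[np.round(atz(c,x['point'],zz),4) for x in r[:4]])
print(env.observe()['time_s'])
E
```

```text
tube top [(0.7, array([242.9, 233.2])), (0.57, array([238.7, 185.8])), (0.5, array([193.9, 177.8]))]
    [array([0.462 , 0.1961, 0.024 ]), array([0.4702, 0.3141, 0.024 ]), array([0.5815, 0.3381, 0.024 ])]
tube scene [(0.9, array([271.6, 185.9])), (0.82, array([260. , 277.8])), (0.8, array([288.9, 240.7]))]
    [array([0.5694, 0.36  , 0.024 ]), array([0.4639, 0.2035, 0.024 ]), array([0.4462, 0.3293, 0.024 ])]
cradle top [(0.7, array([241. , 230.7])), (0.2, array([245.8, 393.4]))]
    [array([0.4667, 0.2052, 0.    ]), array([ 0.4612, -0.2062,  0.    ])]
cradle scene [(0.9, array([267. , 275.9])), (0.22, array([214.9, 374.5]))]
    [array([0.4741, 0.1974, 0.    ]), array([ 0.4509, -0.1948,  0.    ])]
mat top [(0.82, array([244.2, 322. ]))]
    [array([ 0.4625, -0.0253,  0.    ])]
mat scene [(0.67, array([230. , 330.6])), (0.16, array([230.1, 258.5]))]
    [array([ 0.4884, -0.0321,  0.    ]), array([0.624 , 0.0923, 0.    ])]
holder top [(0.74, array([249.9, 392. ]))]
    [array([ 0.4508, -0.2026,  0.    ])]
holder scene [(0.93, array([211.7, 375.4]))]
    [array([ 0.4599, -0.2167,  0.    ])]
seat top [(0.65, array([244.6, 399.8]))]
    [array([ 0.4643, -0.206 ,  0.058 ])]
seat scene [(0.63, array([192. , 373.4]))]
    [array([ 0.4711, -0.2127,  0.058 ])]
0.6
```

Scene: orange tube in cradle at about (260,278); the red and green ones are look-alikes. Top: cradle (240,233), mat (242,321), holder (247,398). I'll zoom in for precision.

```bash
python3 - <<'E'
import cv2,numpy as np
t=cv2.imread('pics/top0.png');s=cv2.imread('pics/scene0.png')
def z(im,r,c,h,w,k,n): cv2.imwrite(n,cv2.resize(im[r:r+h,c:c+w],None,fx=k,fy=k,interpolation=cv2.INTER_CUBIC))
a=cv2.resize(t[220:270,360:435],None,fx=10,fy=10,interpolation=cv2.INTER_CUBIC)
cv2.imwrite('pics/zt_h.png',a)
cv2.imwrite('pics/zs_h.png',cv2.resize(s[165:230,340:420],None,fx=9,fy=9,interpolation=cv2.INTER_CUBIC))
b=cv2.resize(t[220:260,210:255],None,fx=9,fy=9,interpolation=cv2.INTER_CUBIC)
c=cv2.resize(s[242:282,252:302],None,fx=7.8,fy=9,interpolation=cv2.INTER_CUBIC)
cv2.imwrite('pics/z_c.png',np.hstack([b,c]))
E
```

```text
(no output)
```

View pics/zt_h.png

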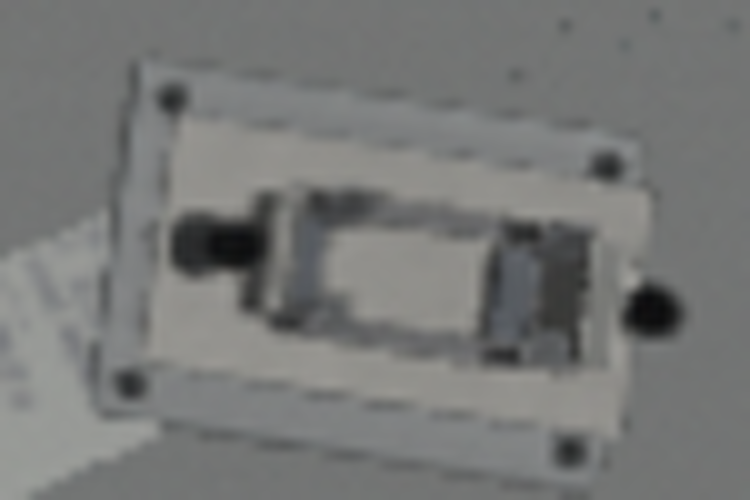

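View pics/zs_h.png

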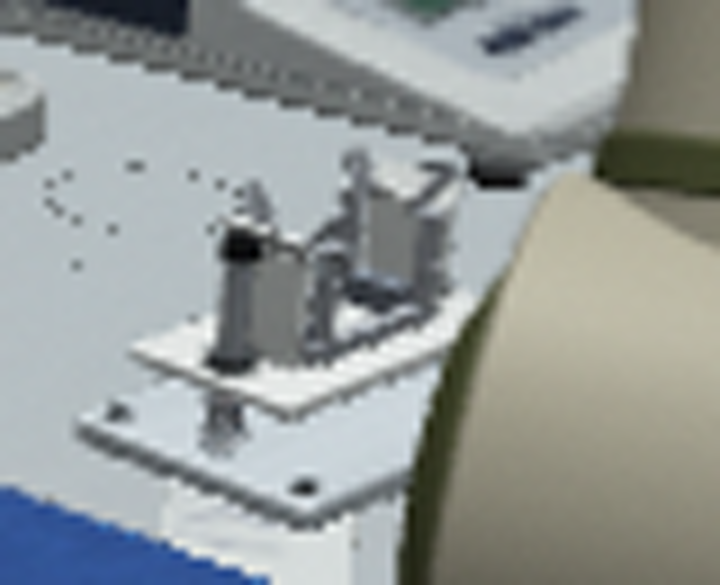

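View pics/z_c.png

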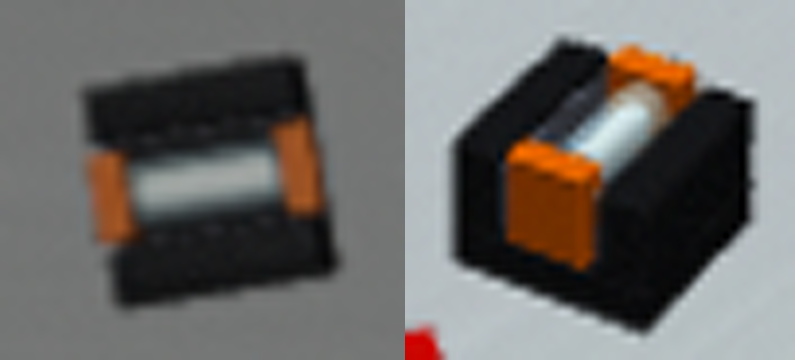

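```bash
cat > fit.py <<'E'
from h import *
from scipy.optimize import minimize
def pts_box(x,y,yaw,cx,cy,sx,sy,z0,z1):
    c,s=np.cos(yaw),np.sin(yaw);P=[]
    for i in(-1,1):
        for j in(-1,1):
            for z in(z0,z1):
                u,v=cx+i*sx/2,cy+j*sy/2;P.append([x+c*u-s*v,y+s*u+c*v,z])
    return np.array(P)
def mask_of(n,boxes,shape=(420,560),S=8):
    r0,c0,r1,c1=boxes['roi']; m=np.zeros(((r1-r0)*S,(c1-c0)*S),np.uint8)
    for P in boxes['P']:
        q=proj(n,P)[:,::-1]-[c0,r0]
        h=cv2.convexHull(((q+0.5)*S-0.5).astype(np.float32))
        cv2.fillConvexPoly(m,np.round(h*16).astype(np.int32),255,shift=4)
    return cv2.resize(m,(c1-c0,r1-r0),interpolation=cv2.INTER_AREA)/255.
def fit(n,soft,roi,boxf,x0,step=(.004,.004,.05)):
    def cost(p):
        return ((mask_of(n,{'roi':roi,'P':boxf(*p)})-soft)**2).sum()
    sim=np.array([x0]+[np.array(x0)+np.eye(3)[i]*step[i] for i in range(3)])
    r=minimize(cost,x0,method='Nelder-Mead',options=dict(initial_simplex=sim,xatol=1e-4,fatol=1e-3,maxiter=250))
    return r.x,r.fun
E
python3 - <<'E'
from fit import *
t=cv2.imread('pics/top0.png').astype(float);s=cv2.imread('pics/scene0.png').astype(float)
rois={'top':(215,205,265,260),'scene':(240,250,285,305)}
for n,im in(('top',t),('scene',s)):
    r0,c0,r1,c1=rois[n]; p=im[r0:r1,c0:c1]; g=p.max(2)
    # cradle+tube union: dark or orange
    b,gg,rr=p[...,0],p[...,1],p[...,2]
    bg=np.median(g); 
    org=np.clip((rr-b)/ (np.percentile(rr-b,99)),0,1)
    fx,fc=fit(n,org,(r0,c0,r1,c1),lambda x,y,a:[pts_box(x,y,a,0,e*.026,.024,.010,.012 if n=='scene' else .024,.036) for e in(-1,1)],(.465,.2,.1))
    print(n,'orange',np.round(fx,4),round(fc,1))
    dark=np.clip((bg-g)/(bg-np.percentile(g,3)),0,1); dark=np.maximum(dark,org)
    # fill tube glass interior
    k=cv2.morphologyEx(dark,cv2.MORPH_CLOSE,np.ones((9,9)))
    fx,fc=fit(n,k,(r0,c0,r1,c1),lambda x,y,a:[pts_box(x,y,a,0,0,.062,.060,0,.034),pts_box(x,y,a,0,0,.024,.062,.012,.036)],(.465,.2,.1))
    print(n,'cradle',np.round(fx,4),round(fc,1))
    b_=mask_of(n,{'roi':rois[n],'P':[pts_box(*fx,0,0,.062,.060,0,.034)]})
    # mat
for n,im,roi in(('top',t,(205,285,275,355)),('scene',s,(210,285,260,385))):
    r0,c0,r1,c1=roi;p=im[r0:r1,c0:c1]; d=p[...,0]-p[...,2]; soft=np.clip((d-10)/(np.percentile(d,80)-10),0,1)
    fx,fc=fit(n,soft,roi,lambda x,y,a:[pts_box(x,y,a,0,0,.132,.132,0.00,.014)],(.465,-.03,0.))
    print(n,'mat',np.round(fx,4),round(fc,1))
A=[]
for x,y in((172,98),(607,165),(570,452),(130,385)):
    A.append(atz('top',((y+.5)/10-.5+220,(x+.5)/10-.5+360),.010)[:2])
A=np.array(A);print(A.round(4),A.mean(0)); d=(A[0]-A[1])+(A[3]-A[2]);print('yaw of y axis',np.degrees(np.arctan2(-d[0],d[1])))
B=[]
for x,y in((135,62),(640,135),(600,490),(100,410)):
    B.append(atz('top',((y+.5)/10-.5+220,(x+.5)/10-.5+360),.010)[:2])
B=np.array(B);print(B.round(4),B.mean(0)); d=(B[0]-B[1])+(B[3]-B[2]);print('yaw of y axis',np.degrees(np.arctan2(-d[0],d[1])))
print(atz('top',((312.5)/10-.5+220,65.5+360-.45),.077),atz('top',((245.5)/10-.5+220,23.5+360-.45),.077),atz('top',((243)/10-.5+220,19+360-.45),.0))
E
```

```text
top orange [0.4696 0.1977 0.181 ] 5.4
top cradle [0.4696 0.1975 0.186 ] 12.8
scene orange [0.4705 0.1984 0.1689] 150.1
scene cradle [0.4688 0.2005 0.2362] 63.2
top mat [ 0.4694 -0.02   -0.035 ] 27.6
scene mat [ 0.4717 -0.0229 -0.0374] 170.2
[[ 0.5017 -0.1615]
 [ 0.4865 -0.2717]
 [ 0.4147 -0.2619]
 [ 0.4299 -0.151 ]] [ 0.45821093 -0.21153961]
yaw of y axis -7.851243335066088
[[ 0.5106 -0.1522]
 [ 0.4942 -0.2802]
 [ 0.4053 -0.2695]
 [ 0.4236 -0.1435]] [ 0.45842531 -0.21134046]
yaw of y axis -7.798075259855675
[ 0.45068184 -0.26048813  0.077     ] [ 0.46503767 -0.16097562  0.077     ] [ 0.46566633 -0.16840054  0.        ]
```

```bash
cat > go.py <<'E'
from h import *
def go(x,y,z,th):
    o=env.observe();R=o['tool_rot'];p=o['position'];d=(np.array([x,y,z])-p)*1000
    t=np.degrees(np.arctan2(R[1,1],R[0,1]));dt=(t-th+90)%180-90
    print('t',round(o['time_s'],2),'pos',p.round(4),'th',round(t,2),'w',round(o['grip_width'],4),'F',o['ft_force'].round(1))
    print('shift',(R.T@d).round(1),'spin',round(np.radians(dt),3))
E
python3 -c "
from go import *
go(.4696,.198,.12,100.4)
print(proj('top',[[.458,-.211,.058],[.458,-.211,.01]]))"
```

```text
t 0.6 pos [ 0.2371 -0.4962  0.2313] th -64.46 w 0.0854 F [ 0.2  0.7 -0.1]
shift [ 509.1 -526.1  111.3] spin 0.264
[[247.28085529 401.88419771]
 [247.1106356  396.37430544]]
```

{"fn": "move_arm", "kwargs": {
  "moves": [
    [10, -10, 0, 0.02],
    [30, -31, 0, 0.05],
    [60, -62, 0, 0.08],
    [95, -98, 0, 0.11],
    [130, -134, 0, 0.14],
    [165, -170, 0, 0.17],
    [200, -207, 0, 0.2],
    [235, -243, 0, 0.22],
    [270, -279, 0, 0.24],
    [305, -315, 0, 0.25],
    [340, -351, 10, 0.26],
    [375, -387, 25, 0.264],
    [410, -424, 45, 0.264],
    [445, -460, 65, 0.264],
    [475, -491, 85, 0.264],
    [495, -512, 100, 0.264],
    [505, -522, 108, 0.264],
    [509, -526, 111, 0.264],
    [509, -526, 111, 0.264],
    [509, -526, 111, 0.264]
  ],
  "grip": 0,
  "grip_force": 20
}}

```text
time_s: 2.6
position: [0.4698, 0.1968, 0.1211]
tool_rot: [[0.984, 0.18, 0.001], [0.18, -0.984, -0.0], [0.001, 0.0, -1.0]]
ft_force: [0.2, 0.5, 0.3]
grip_width: 0.0853
```

```bash
cat > pic.py <<'E'
import sys
from go import *
def snap(tag,rt,rs,k=6):
    o=[]
    for n,r in(('top',rt),('scene',rs)):
        im=cv2.cvtColor(env.get_image(n),cv2.COLOR_RGB2BGR);cv2.imwrite(f'pics/{n}_{tag}.png',im)
        r0,c0,r1,c1=r; a=cv2.resize(im[r0:r1,c0:c1],None,fx=k,fy=k,interpolation=cv2.INTER_CUBIC);o.append(a)
    H=max(a.shape[0] for a in o);o=[cv2.copyMakeBorder(a,0,H-a.shape[0],0,4,cv2.BORDER_CONSTANT) for a in o]
    cv2.imwrite(f'pics/z_{tag}.png',np.hstack(o))
E
python3 -c "
from pic import *
go(.4696,.198,.05,100.4)
snap('1',(210,200,270,265),(190,230,290,310),5)"
```

```text
t 2.6 pos [0.4698 0.1968 0.1211] th -79.65 w 0.0853 F [0.2 0.5 0.3]
shift [-0.  -1.3 71.1] spin -0.001
```

View pics/z_1.png

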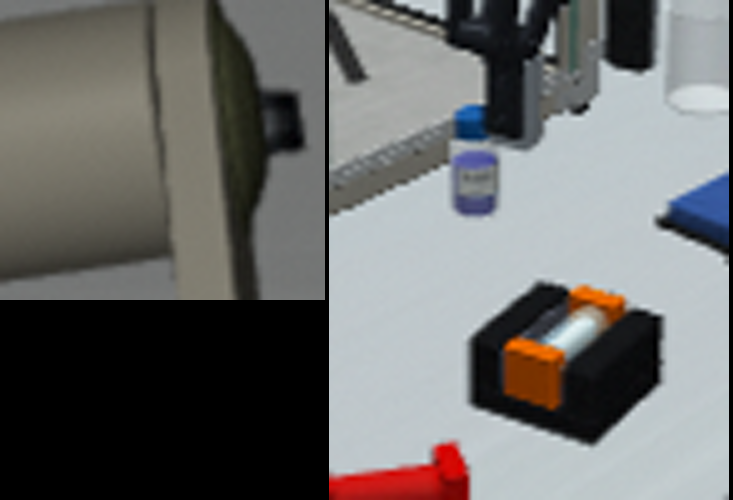

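View pics/scene_1.png

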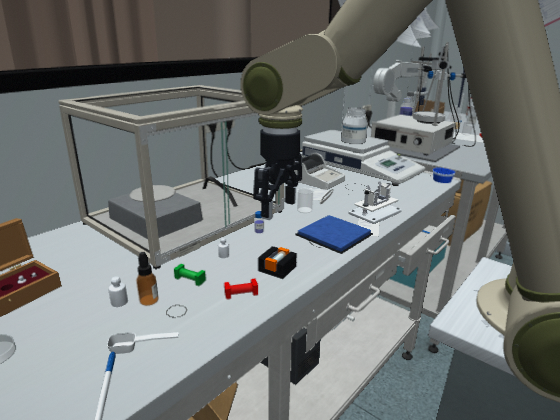

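{"fn": "move_arm", "kwargs": {
  "moves": [
    [0, -0.5, 10, 0],
    [0, -1.3, 30, 0],
    [0, -1.3, 50, 0],
    [0, -1.3, 65, 0],
    [0, -1.3, 71, 0],
    [0, -1.3, 71, 0]
  ]
}}

```text
time_s: 3.3
position: [0.4691, 0.1988, 0.0487]
tool_rot: [[0.984, 0.18, -0.001], [0.18, -0.984, -0.0], [-0.001, -0.0, -1.0]]
ft_force: [0.7, -0.3, 0.3]
grip_width: 0.0856
```

```bash
python3 -c "
from pic import *
go(.4696,.198,.008,100.4)
snap('2',(210,200,270,265),(210,230,290,320),7)
from fit import *
s=cv2.imread('pics/scene_1.png')
cv2.imwrite('pics/zs_h1.png',cv2.resize(s[165:230,335:425],None,fx=8.8,fy=8.8,interpolation=cv2.INTER_CUBIC))
"
```

```text
t 3.3 pos [0.4691 0.1988 0.0487] th -79.61 w 0.0856 F [ 0.7 -0.3  0.3]
shift [ 0.4  0.8 40.7] spin -0.0
```

View pics/z_2.png

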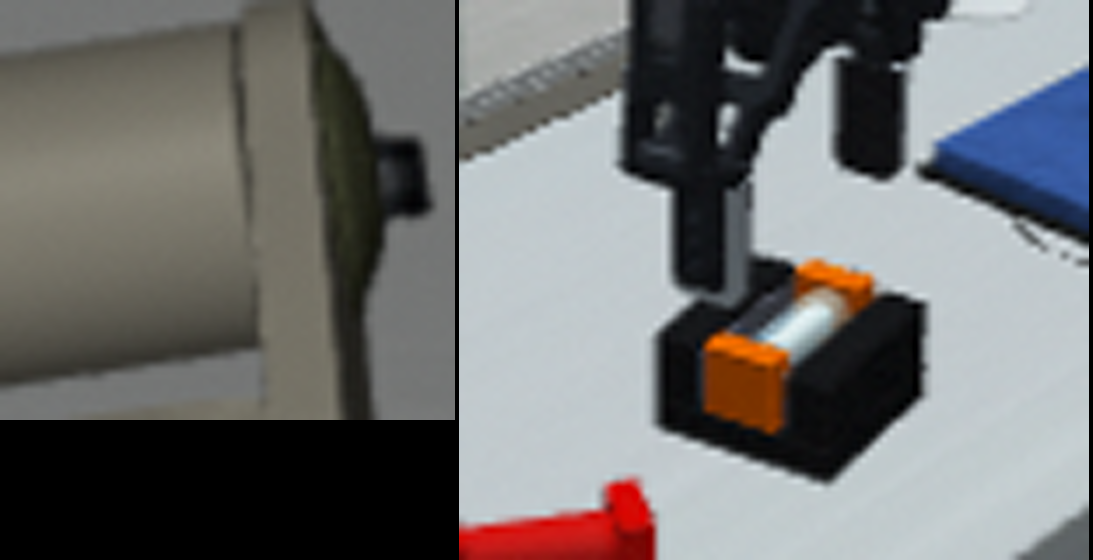

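View pics/zs_h1.png

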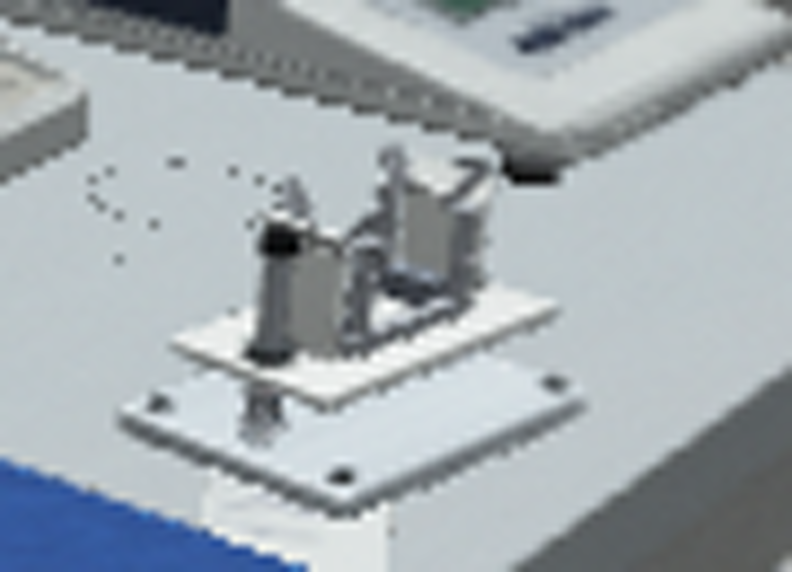

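```bash
python3 -c "
from fit import *
a=np.array([-.1805,.9836,0]);b=np.array([.9836,.1805,0]);p=np.array([.4691,.1988,.0487])
for sg in (1,-1):
  for h in (.0425,.057):
    for w in(-.011,.011):
      q=p+sg*a*h+b*w+[0,0,.013]; r=proj('scene',q)[0]; print(sg,h,w,((r+.5-[210,230])*7+[0,459]).round(0)[::-1])
s=cv2.imread('pics/scene_1.png')
for x,y in((157,403),(555,383),(342,475)):
    print(atz('scene',((y+.5)/8.8-.5+165,(x+.5)/8.8-.5+335),.010)[:2])
for x,y in((118,418),(345,505),(587,400)):
    print(atz('scene',((y+.5)/8.8-.5+165,(x+.5)/8.8-.5+335),.010)[:2])
for P in ([.4696,.1977],[.4705,.1984]):
  for e in (-1,1): print((proj('scene',pts_box(*P,.181,0,e*.026,.024,.01,.012,.036))+.5-[210,230])*7+[0,459])
"
```

```text
1 0.0425 -0.011 [753. 301.]
1 0.0425 0.011 [687. 281.]
1 0.057 -0.011 [726. 323.]
1 0.057 0.011 [660. 302.]
-1 0.0425 -0.011 [897. 184.]
-1 0.0425 0.011 [835. 167.]
-1 0.057 -0.011 [920. 166.]
-1 0.057 0.011 [858. 150.]
[ 0.50210633 -0.15957356]
[ 0.41475064 -0.26217304]
[ 0.43119242 -0.15026759]
[ 0.50496127 -0.14088713]
[ 0.41992462 -0.13146649]
[ 0.4007874  -0.25623458]
[[340.7425328  878.8887284 ]
 [272.71156263 880.90471788]
 [354.73654125 863.14869119]
 [286.24746986 865.00321202]
 [320.46190146 811.93495147]
 [253.02248625 813.17555354]
 [334.10302358 795.78748961]
 [266.21257025 796.85640646]]
[[416.3556228  793.81430132]
 [345.89073986 794.91385511]
 [431.74191716 776.49458394]
 [360.79422033 777.39438828]
 [394.13064309 724.70833431]
 [324.29466136 724.97792825]
 [409.10998012 706.96548105]
 [338.79851888 707.02443211]]
[[340.60830589 875.21213453]
 [272.5783604  877.18629391]
 [354.60034446 859.43944658]
 [286.11234709 861.25133925]
 [320.32911738 808.30482817]
 [252.89091557 809.50471233]
 [333.96828662 792.12567433]
 [266.07909915 793.15311143]]
[[416.21035096 789.96188338]
 [345.74676572 791.01521428]
 [431.59427368 772.60657123]
 [360.6479319  773.45923491]
 [393.98691389 720.90768779]
 [324.15243568 721.13237643]
 [408.96390223 703.13035455]
 [338.6540054  703.14352723]]
```

{"fn": "move_arm", "kwargs": {
  "moves": [
    [0.5, 0.5, 8, 0],
    [0.5, 0.5, 20, 0],
    [0.5, 0.5, 32, 0],
    [0.5, 0.5, 39, 0],
    [0.5, 0.5, 40.7, 0],
    [0.5, 0.5, 40.7, 0]
  ]
}}

```text
time_s: 4.0
position: [0.4701, 0.1987, 0.0087]
tool_rot: [[0.984, 0.181, 0.0], [0.181, -0.984, 0.0], [0.0, 0.0, -1.0]]
ft_force: [-1.1, 0.1, -0.1]
grip_width: 0.0853
```

{"fn": "move_arm", "kwargs": {
  "moves": [
    [0, 0, 0, 0],
    [0, 0, 0, 0],
    [0, 0, 0, 0],
    [0, 0, 0, 0]
  ],
  "grip": 0.2,
  "grip_force": 20
}}

```text
time_s: 4.4
position: [0.47, 0.1987, 0.0088]
tool_rot: [[0.984, 0.181, 0.0], [0.181, -0.984, 0.0], [0.0, 0.0, -1.0]]
ft_force: [0.2, 0.3, 0.0]
grip_width: 0.0683
```

```bash
python3 -c "
from pic import *
go(.4700,.198,.008,100.4)
snap('3',(210,200,270,265),(210,230,290,320),7)
"
```

```text
t 4.4 pos [0.47   0.1987 0.0088] th -79.58 w 0.0683 F [0.2 0.3 0. ]
shift [-0.2  0.7  0.8] spin 0.0
```

View pics/z_3.png

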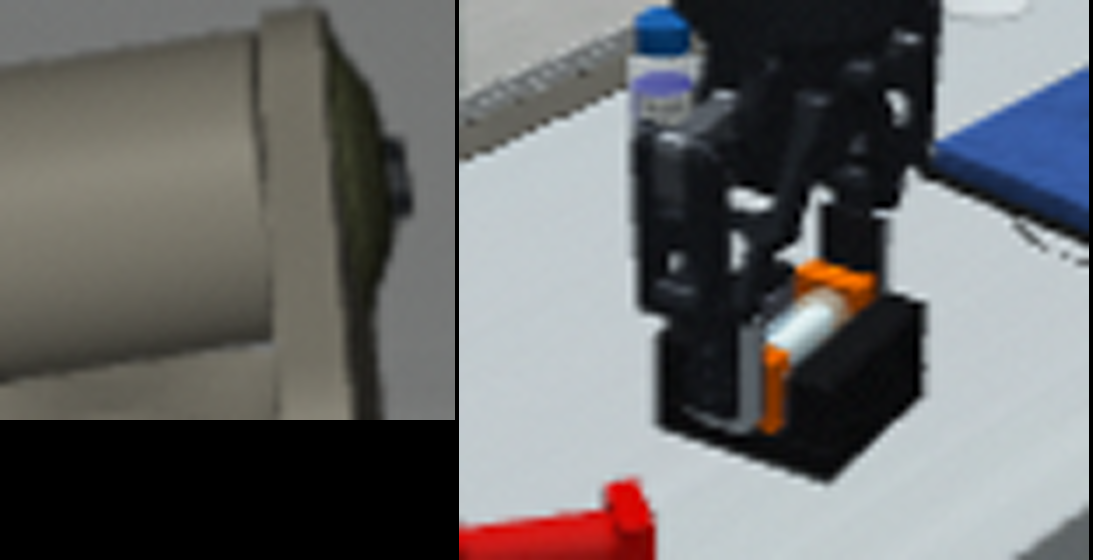

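```bash
python3 -c "
from fit import *
a=np.array([-.181,.984,0]);b=np.array([.984,.181,0]);p=np.array([.47,.1987,.0088])
for z in (0,.004,.008,.012):
  print(z,[((proj('scene',p+a*.034+b*w+[0,0,z])[0]+.5-[210,230])*7+[0,459]).round(0)[::-1] for w in(-.011,.011)])
"
```

```text
0 [array([765., 446.]), array([701., 425.])]
0.004 [array([765., 434.]), array([701., 413.])]
0.008 [array([765., 422.]), array([701., 402.])]
0.012 [array([765., 411.]), array([701., 390.])]
```

{"fn": "move_arm", "kwargs": {
  "moves": [
    [0, 0, 0, 0],
    [0, 0, 0, 0],
    [0, 0, 0, 0],
    [0, 0, 0, 0],
    [0, 0, 0, 0]
  ],
  "grip": 0.4,
  "grip_force": 20
}}

```text
time_s: 5.0
position: [0.47, 0.1987, 0.0088]
tool_rot: [[0.984, 0.181, 0.0], [0.181, -0.984, 0.0], [0.0, -0.0, -1.0]]
ft_force: [-0.5, -0.2, 5.0]
grip_width: 0.0616
```

{"fn": "move_arm", "kwargs": {
  "moves": [
    [0, 0, -1, 0],
    [0, 0, -3, 0],
    [0, 0, -6, 0],
    [0, 0, -11, 0],
    [0, 0, -18, 0],
    [0, 0, -28, 0],
    [0, 0, -40, 0],
    [0, 0, -52, 0],
    [0, 0, -62, 0],
    [0, 0, -68, 0],
    [0, 0, -70, 0],
    [0, 0, -70, 0]
  ]
}}

```text
time_s: 6.2
position: [0.4699, 0.1987, 0.0787]
tool_rot: [[0.984, 0.181, 0.0], [0.181, -0.984, 0.0], [0.0, 0.0, -1.0]]
ft_force: [-0.2, 0.1, 0.1]
grip_width: 0.0615
```

```bash
python3 -c "
from pic import *
go(.4694,-.0215,.0788,82.2)
snap('4',(210,200,270,265),(200,230,280,320),7)
"
```

```text
t 6.2 pos [0.4699 0.1987 0.0787] th -79.58 w 0.0615 F [-0.2  0.1  0.1]
shift [-4.030e+01  2.165e+02 -1.000e-01] spin 0.318
```

View pics/z_4.png

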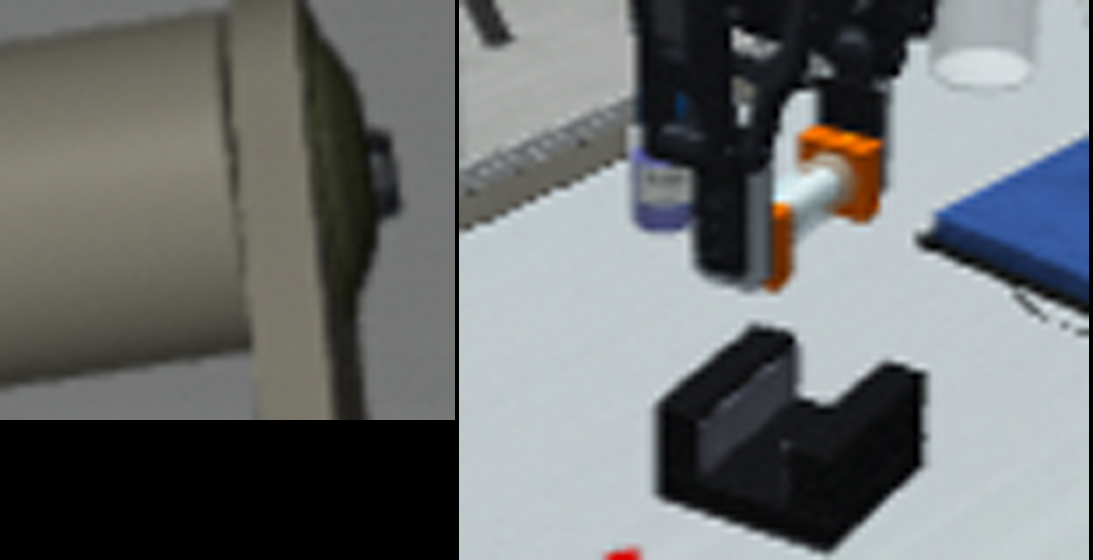

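{"fn": "move_arm", "kwargs": {
  "moves": [
    [-2, 10, 0, 0.03],
    [-6, 32, 0, 0.08],
    [-12, 64, 0, 0.14],
    [-19, 102, 0, 0.2],
    [-26, 140, 0, 0.25],
    [-33, 175, 5, 0.29],
    [-37, 200, 15, 0.31],
    [-39, 212, 27, 0.318],
    [-40, 216, 39, 0.318],
    [-40, 216, 50, 0.318],
    [-40, 216, 57, 0.318],
    [-40, 216, 60, 0.318],
    [-40, 216, 60, 0.318]
  ]
}}

```text
time_s: 7.6
position: [0.4695, -0.021, 0.0184]
tool_rot: [[0.991, -0.136, -0.001], [-0.136, -0.991, 0.0], [-0.001, -0.0, -1.0]]
ft_force: [0.6, 0.8, -0.5]
grip_width: 0.0618
```

```bash
python3 -c "
from pic import *
go(.4694,-.0215,.0108,82.2)
snap('5',(200,270,285,370),(170,290,265,380),6)
"
```

```text
t 7.6 pos [ 0.4695 -0.021   0.0184] th -97.82 w 0.0618 F [ 0.6  0.8 -0.5]
shift [-0.   0.5  7.6] spin -0.0
```

View pics/z_5.png

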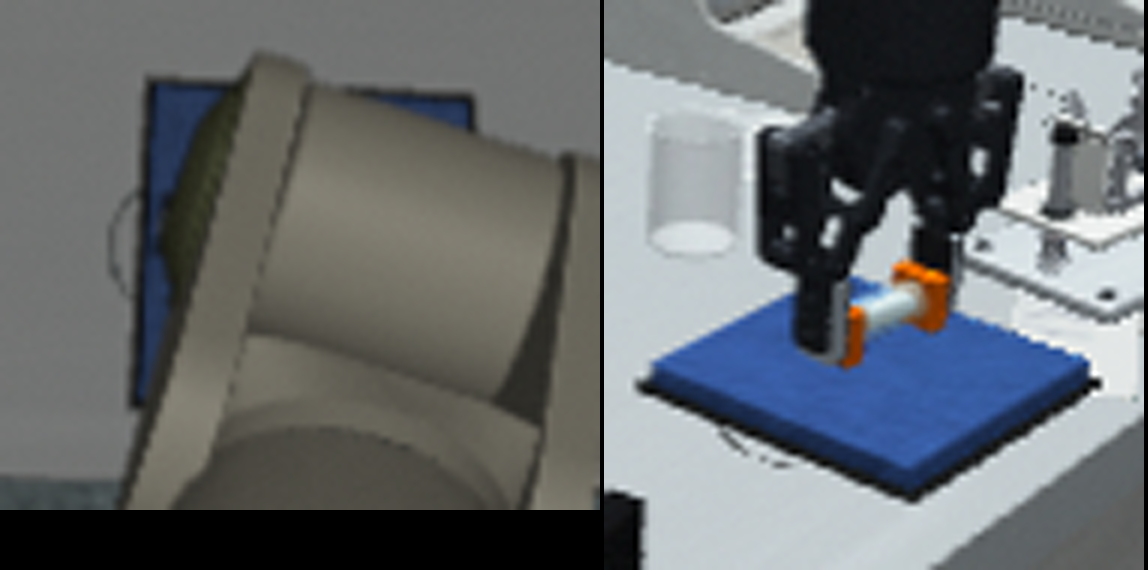

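{"fn": "move_arm", "kwargs": {
  "moves": [
    [0, 0, 2, 0],
    [0, 0, 4, 0],
    [0, 0, 5.5, 0],
    [0, 0, 6.5, 0],
    [0, 0, 7.2, 0],
    [0, 0, 7.8, 0],
    [0, 0, 7.8, 0]
  ]
}}

```text
time_s: 8.4
position: [0.4697, -0.021, 0.0108]
tool_rot: [[0.991, -0.136, -0.0], [-0.136, -0.991, 0.0], [-0.0, -0.0, -1.0]]
ft_force: [0.5, 1.2, -0.8]
grip_width: 0.0615
```

{"fn": "move_arm", "kwargs": {
  "moves": [
    [0, 0, 0.4, 0],
    [0, 0, 0.8, 0],
    [0, 0, 0.8, 0]
  ]
}}

```text
time_s: 8.7
position: [0.4697, -0.021, 0.0101]
tool_rot: [[0.991, -0.136, 0.0], [-0.136, -0.991, -0.0], [0.0, -0.0, -1.0]]
ft_force: [-0.1, -0.1, 1.1]
grip_width: 0.0618
```

{"fn": "move_arm", "kwargs": {
  "moves": [
    [0, 0, 0, 0],
    [0, 0, 0, 0],
    [0, 0, 0, 0],
    [0, 0, 0, 0],
    [0, 0, 0, 0]
  ],
  "grip": 0
}}

```text
time_s: 9.2
position: [0.4697, -0.021, 0.01]
tool_rot: [[0.991, -0.136, 0.0], [-0.136, -0.991, -0.0], [0.0, 0.0, -1.0]]
ft_force: [-0.5, 0.2, 0.1]
grip_width: 0.0857
```

{"fn": "move_arm", "kwargs": {
  "moves": [
    [0, 0, -5, 0],
    [0, 0, -15, 0],
    [0, 0, -30, 0],
    [0, 0, -45, 0],
    [0, 0, -55, 0],
    [0, 0, -60, 0],
    [0, 0, -60, 0]
  ]
}}

```text
time_s: 9.9
position: [0.4699, -0.021, 0.0706]
tool_rot: [[0.991, -0.136, 0.001], [-0.136, -0.991, -0.0], [0.001, 0.0, -1.0]]
ft_force: [0.3, -0.6, -0.1]
grip_width: 0.0853
```

```bash
python3 -c "
from pic import *
go(.4694,-.0215,.0108,172.2)
snap('6',(200,270,285,370),(170,290,265,380),6)
"
```

```text
t 9.9 pos [ 0.4699 -0.021   0.0706] th -97.8 w 0.0853 F [ 0.3 -0.6 -0.1]
shift [-0.5  0.5 59.8] spin 1.571
```

View pics/z_6.png

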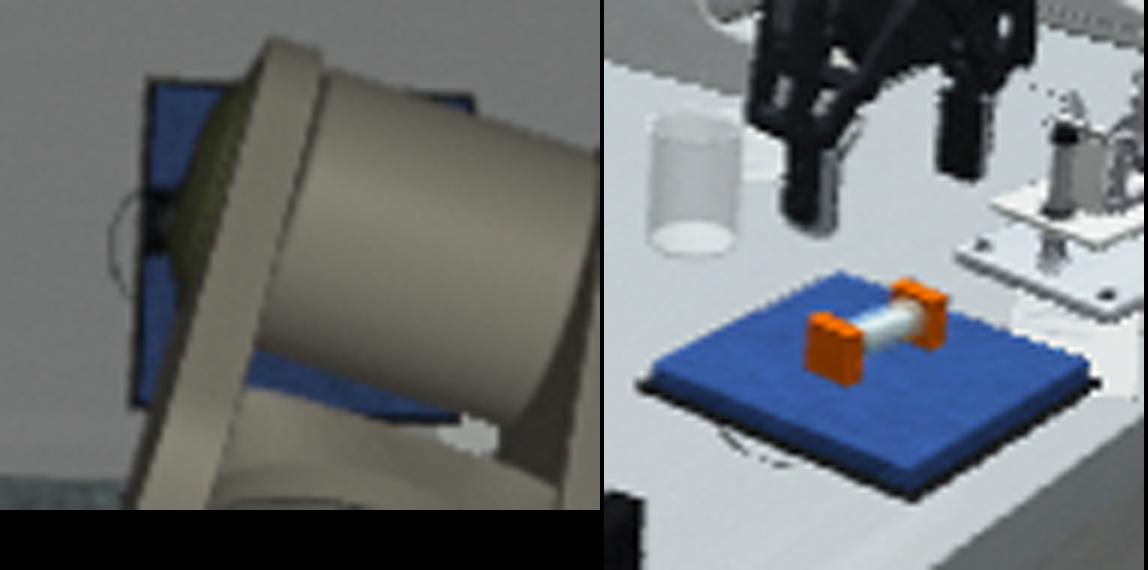

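{"fn": "move_arm", "kwargs": {
  "moves": [
    [0, 0, 0, -0.05],
    [0, 0, 0, -0.15],
    [0, 0, 0, -0.29],
    [0, 0, 0, -0.43],
    [0, 0, 0, -0.57],
    [0, 0, 0, -0.71],
    [0, 0, 0, -0.85],
    [0, 0, 0, -0.99],
    [0, 0, 0, -1.13],
    [0, 0, 0, -1.27],
    [0, 0, 0, -1.41],
    [0, 0, 5, -1.52],
    [0, 0, 15, -1.571],
    [0, 0, 25, -1.571],
    [0, 0, 30, -1.571],
    [0, 0, 30, -1.571]
  ]
}}

```text
time_s: 11.6
position: [0.4692, -0.0209, 0.0391]
tool_rot: [[0.137, 0.991, -0.002], [0.991, -0.137, 0.001], [0.0, -0.002, -1.0]]
ft_force: [-0.4, 0.1, -0.0]
grip_width: 0.0853
```

```bash
python3 -c "
from pic import *
go(.4697,-.021,.015,172.2)
snap('7',(200,270,285,370),(170,290,265,380),6)
from fit import *
s=cv2.imread('pics/scene_7.png').astype(float)
roi=(205,315,240,355);r0,c0,r1,c1=roi;p=s[r0:r1,c0:c1];d=p[...,2]-p[...,0];soft=np.clip(d/np.percentile(d,97),0,1)
for e in(1,):
  fx=fit('scene',soft,roi,lambda x,y,a:[pts_box(x,y,a,0,e*.026,.024,.010,.014,.038) for e in(-1,1)],(.4697,-.021,-.136));print(fx)
"
```

```text
t 11.6 pos [ 0.4692 -0.0209  0.0391] th -7.86 w 0.0853 F [-0.4  0.1 -0. ]
shift [-0.1  0.5 24.1] spin -0.001
(array([ 0.4688526 , -0.01998041, -0.14901926]), np.float64(45.80542737582882))
```

View pics/z_7.png

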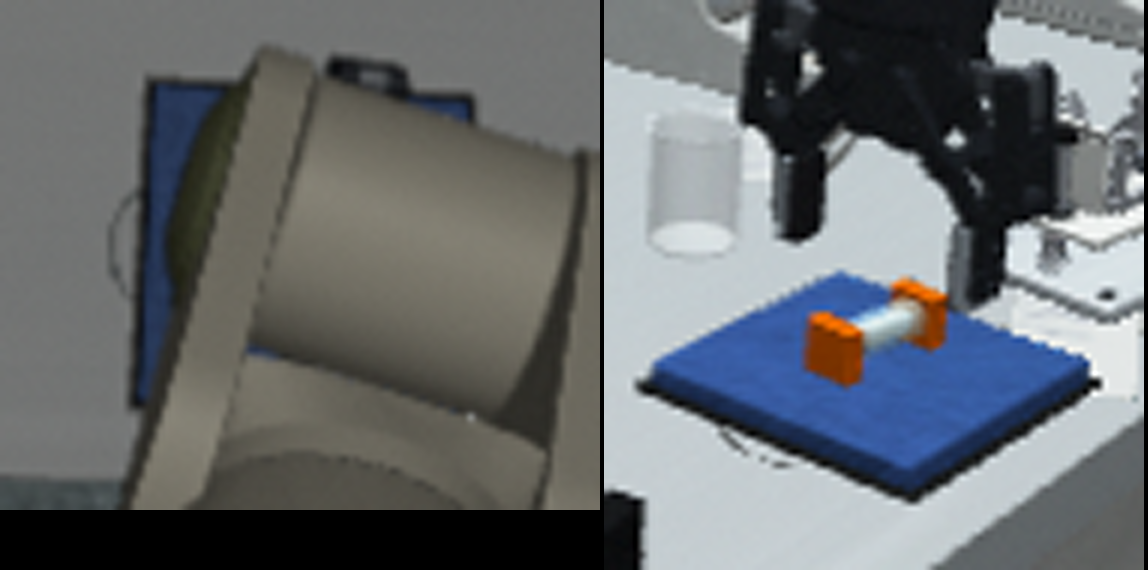

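{"fn": "move_arm", "kwargs": {
  "moves": [
    [0, 0.5, 6, 0],
    [0, 0.5, 14, 0],
    [0, 0.5, 20, 0],
    [0, 0.5, 23, 0],
    [0, 0.5, 24, 0],
    [0, 0.5, 24, 0],
    [0, 0.5, 24, 0]
  ],
  "grip": 0.6,
  "grip_force": 20
}}

```text
time_s: 12.4
position: [0.4703, -0.021, 0.0162]
tool_rot: [[0.136, 0.991, 0.0], [0.991, -0.136, -0.0], [-0.0, 0.0, -1.0]]
ft_force: [-0.4, -0.0, 1.3]
grip_width: 0.0342
```

{"fn": "move_arm", "kwargs": {
  "moves": [
    [0, 0, 0, 0],
    [0, 0, 0, 0],
    [0, 0, 0, 0]
  ],
  "grip": 0.72
}}

```text
time_s: 12.7
position: [0.4702, -0.021, 0.0161]
tool_rot: [[0.136, 0.991, 0.0], [0.991, -0.136, -0.0], [-0.0, 0.0, -1.0]]
ft_force: [0.9, 0.0, 0.8]
grip_width: 0.0239
```

{"fn": "move_arm", "kwargs": {
  "moves": [
    [0, 0, 0, 0],
    [0, 0, 0, 0],
    [0, 0, 0, 0],
    [0, 0, 0, 0],
    [0, 0, 0, 0]
  ],
  "grip": 0.9,
  "grip_force": 20
}}

```text
time_s: 13.2
position: [0.4702, -0.021, 0.016]
tool_rot: [[0.136, 0.991, 0.0], [0.991, -0.136, -0.0], [-0.0, 0.0, -1.0]]
ft_force: [0.5, 0.3, 0.9]
grip_width: 0.017
```

{"fn": "move_arm", "kwargs": {
  "moves": [
    [0, 0, -1, 0],
    [0, 0, -4, 0],
    [0, 0, -10, 0],
    [0, 0, -20, 0],
    [0, 0, -35, 0],
    [0, 0, -55, 0],
    [0, 0, -75, 0],
    [0, 0, -90, 0],
    [0, 0, -98, 0],
    [0, 0, -100, 0],
    [0, 0, -100, 0]
  ]
}}

```text
time_s: 14.3
position: [0.47, -0.021, 0.116]
tool_rot: [[0.136, 0.991, -0.0], [0.991, -0.136, 0.0], [-0.0, -0.0, -1.0]]
ft_force: [-0.4, -0.0, -0.9]
grip_width: 0.0169
```

```bash
python3 -c "
from pic import *
go(.4584,-.2112,.115,172.2)
snap('8',(200,270,285,370),(150,290,245,380),6)
"
```

```text
t 14.3 pos [ 0.47  -0.021  0.116] th -7.79 w 0.0169 F [-0.4 -0.  -0.9]
shift [-190.    14.3    1. ] spin 0.0
```

View pics/z_8.png

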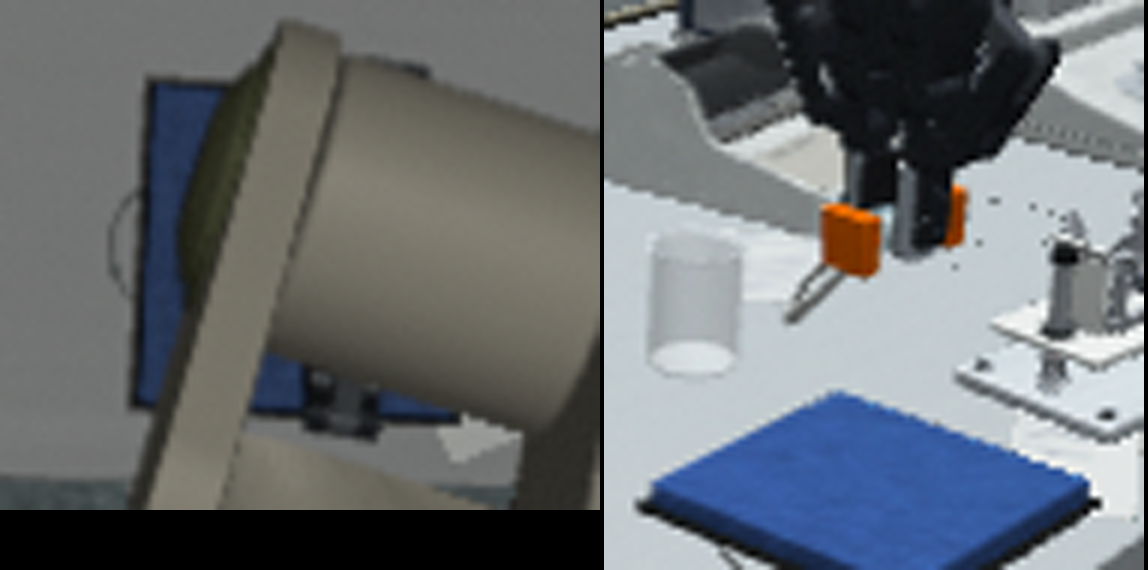

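{"fn": "move_arm", "kwargs": {
  "moves": [
    [-5, 0, 0, 0],
    [-20, 1, 0, 0],
    [-45, 3, 0, 0],
    [-75, 5, 0, 0],
    [-105, 8, 0, 0],
    [-135, 10, 0, 0],
    [-160, 12, 0, 0],
    [-178, 13, 0, 0],
    [-187, 14, 0, 0],
    [-190, 14.3, 0, 0],
    [-190, 14.3, 0, 0],
    [-190, 14.3, 0, 0]
  ]
}}

```text
time_s: 15.6
position: [0.4585, -0.2104, 0.1159]
tool_rot: [[0.135, 0.991, -0.0], [0.991, -0.135, 0.0], [0.0, -0.0, -1.0]]
ft_force: [0.4, 0.6, -0.7]
grip_width: 0.0172
```

```bash
python3 -c "
from pic import *
go(.4584,-.2112,.066,172.2)
snap('9',(210,350,275,450),(140,330,230,430),7)
"; python3 -c "
import cv2;a=cv2.imread('pics/scene_9.png');cv2.imwrite('pics/zs9.png',cv2.resize(a[150:225,345:420],None,fx=8,fy=8,interpolation=cv2.INTER_CUBIC))"
```

```text
t 15.6 pos [ 0.4585 -0.2104  0.1159] th -7.75 w 0.0172 F [ 0.4  0.6 -0.7]
shift [-0.8 -0.  49.9] spin 0.001
```

View pics/zs9.png

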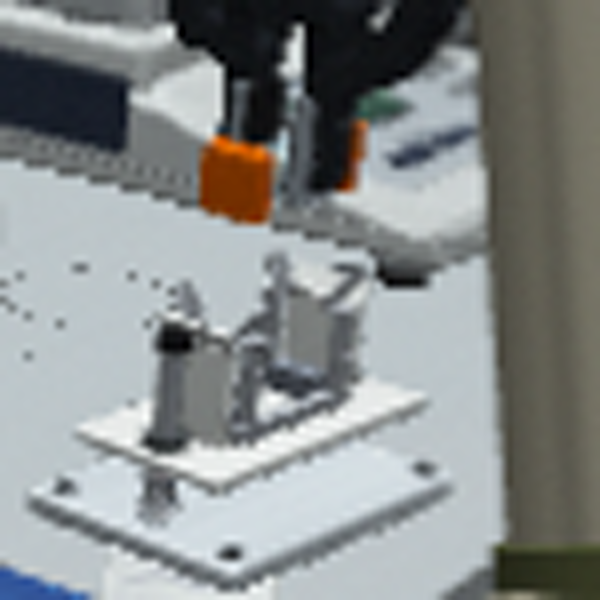

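View pics/top_9.png

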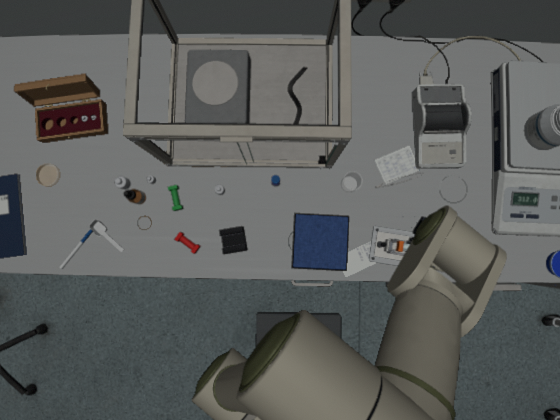

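```bash
cat > ov.py <<'E'
from fit import *
def ov(tag,items,rois,k=9,src=None):
    for n,(r0,c0,r1,c1) in rois.items():
        im=cv2.imread(src or f'pics/{n}_{tag}.png')
        a=cv2.resize(im[r0:r1,c0:c1],None,fx=k,fy=k,interpolation=cv2.INTER_CUBIC)
        for P,col in items:
            q=(proj(n,P)[:,::-1]+.5-[c0,r0])*k
            if len(q)==8:
                for i in range(8):
                    for j in range(i):
                        if bin(i^j).count('1')==1: cv2.line(a,tuple(q[i].round().astype(int)),tuple(q[j].round().astype(int)),col,1)
            else: cv2.polylines(a,[q.round().astype(np.int32)],False,col,1)
        cv2.imwrite(f'pics/ov_{n}_{tag}.png',a)
H=(.4584,-.2112,np.radians(-7.8))
def holder(H=H,dz=0.0006):
    it=[(pts_box(*H,0,0,.090,.130,0,.010),(0,255,0))]
    c,s=np.cos(H[2]),np.sin(H[2])
    for e in(-1,1):
        x,y=H[0]-s*e*.05,H[1]+c*e*.05
        it.append((np.array([[x,y,.01],[x,y,.077]]),(255,0,255)))
        it.append((pts_box(*H,0,e*.0345,.03,.0,.046,.078+dz),(255,255,0)))
    return it
def tube(x,y,a,z):
    return [(pts_box(x,y,a,0,e*.026,.024,.010,z-.012,z+.012),(0,0,255)) for e in(-1,1)]
E
python3 -c "
from ov import *
ov('9',holder()+tube(.4585,-.2104,np.radians(-7.75),.1256),{'top':(222,360,272,430),'scene':(150,345,225,420)})
print([o['conf'] for o in env.silhouettes('scene','tube')])
"
```

```text
[0.94, 0.68, 0.61, 0.55]
```

View pics/ov_top_9.png

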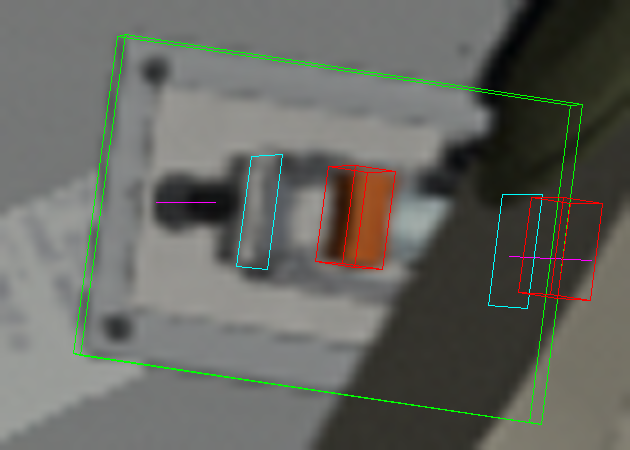

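View pics/ov_scene_9.png

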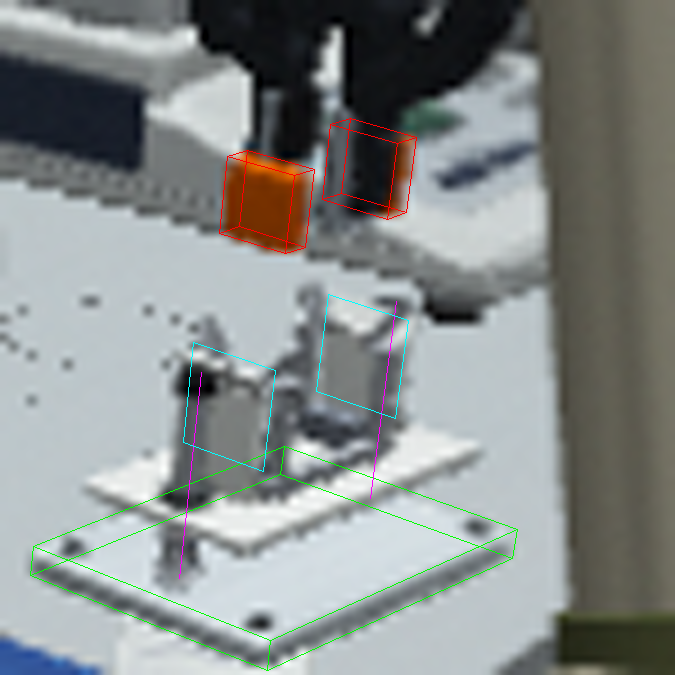

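{"fn": "move_arm", "kwargs": {
  "moves": [
    [-1, 0, 5, 0],
    [-1, 0, 12, 0],
    [-1, 0, 19, 0],
    [-1, 0, 23, 0],
    [-1, 0, 24, 0],
    [-1, 0, 24, 0],
    [-1, 0, 24, 0]
  ]
}}

```text
time_s: 16.45
position: [0.4585, -0.2123, 0.0922]
tool_rot: [[0.136, 0.991, 0.0], [0.991, -0.136, -0.0], [-0.0, 0.0, -1.0]]
ft_force: [0.0, 0.4, -0.8]
grip_width: 0.0171
```

```bash
python3 -c "
from pic import *
go(.4584,-.2112,.0483,172.1)
snap('10',(210,350,275,450),(140,330,230,430),7)
from ov import *
p=env.observe()['position']
ov('10',holder()+tube(p[0],p[1],np.radians(-7.8),p[2]+.0097),{'top':(222,360,272,430),'scene':(150,345,225,420)})
im=cv2.imread('pics/scene_10.png');cv2.imwrite('pics/s10.png',cv2.resize(im[150:215,355:415],None,fx=9,fy=9,interpolation=cv2.INTER_CUBIC))
"
```

```text
t 16.45 pos [ 0.4585 -0.2123  0.0922] th -7.79 w 0.0171 F [ 0.   0.4 -0.8]
shift [ 1.1 -0.3 43.9] spin 0.002
```

View pics/ov_top_10.png

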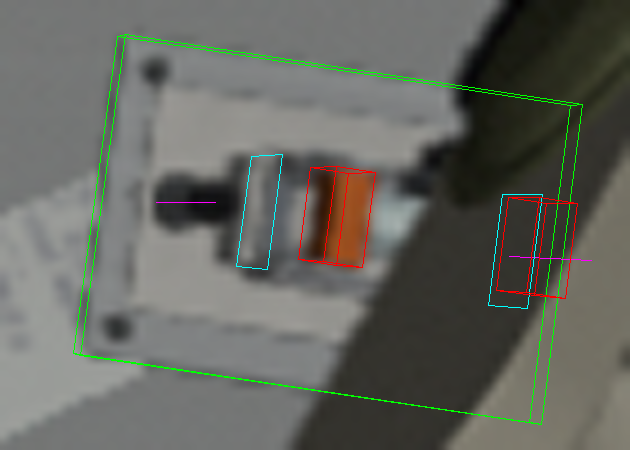

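View pics/s10.png

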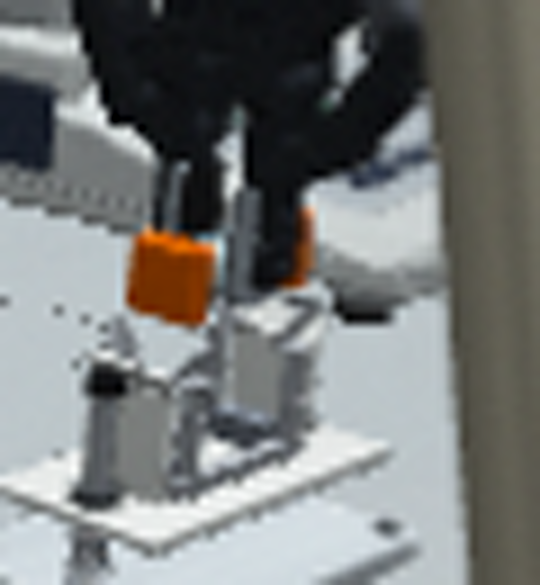

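View pics/ov_scene_10.png

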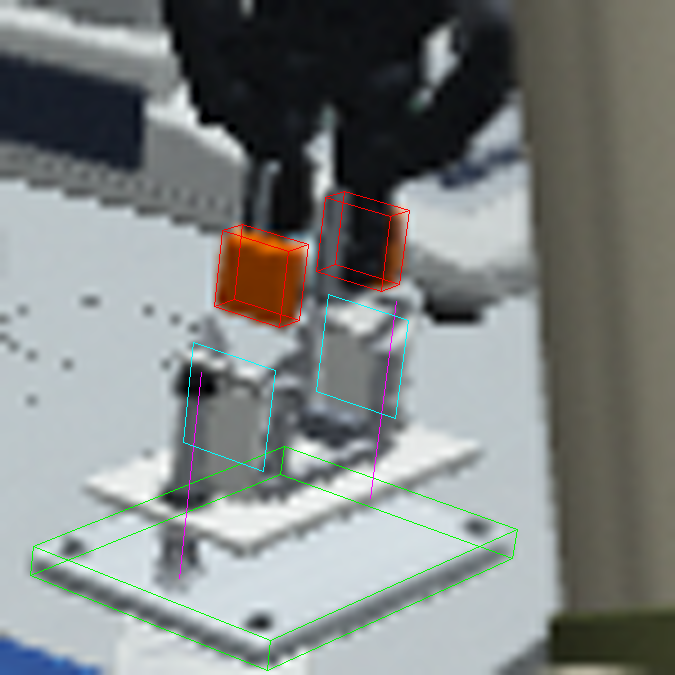

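{"fn": "move_arm", "kwargs": {
  "moves": [
    [0.5, 0, 2, 0],
    [0.5, 0, 4, 0],
    [0.5, 0, 6, 0],
    [0.5, 0, 8, 0],
    [0.5, 0, 10, 0],
    [0.5, 0, 12, 0],
    [0.5, 0, 14, 0],
    [0.5, 0, 14, 0]
  ]
}}

```text
time_s: 17.35
position: [0.4586, -0.2118, 0.078]
tool_rot: [[0.136, 0.991, 0.0], [0.991, -0.136, -0.0], [-0.0, 0.0, -1.0]]
ft_force: [0.1, -0.3, 2.4]
grip_width: 0.0169
```

```bash
python3 -c "
from pic import *
go(.4584,-.2112,.0483,172.1)
snap('11',(210,350,275,450),(140,330,230,430),7)
im=cv2.imread('pics/scene_11.png');cv2.imwrite('pics/s11.png',cv2.resize(im[150:215,355:415],None,fx=9,fy=9,interpolation=cv2.INTER_CUBIC))
"
```

```text
t 17.35 pos [ 0.4586 -0.2118  0.078 ] th -7.8 w 0.0169 F [ 0.1 -0.3  2.4]
shift [ 0.6 -0.2 29.7] spin 0.002
```

View pics/s11.png

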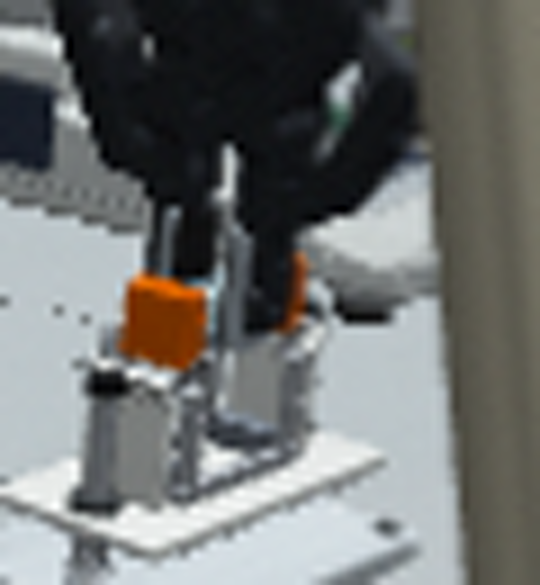

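{"fn": "move_arm", "kwargs": {
  "moves": [
    [0, 0, 1, 0],
    [0, 0, 2, 0],
    [0, 0, 3, 0],
    [0, 0, 4, 0],
    [0, 0, 5, 0],
    [0, 0, 5, 0],
    [0, 0, 5, 0]
  ]
}}

```text
time_s: 18.15
position: [0.4585, -0.2118, 0.0731]
tool_rot: [[0.136, 0.991, 0.0], [0.991, -0.136, -0.0], [-0.0, 0.0, -1.0]]
ft_force: [-1.0, 0.4, 3.8]
grip_width: 0.0169
```

```bash
python3 -c "
from pic import *
go(.4584,-.2112,.0483,172.1)
snap('12',(210,350,275,450),(140,330,230,430),7)
im=cv2.imread('pics/scene_12.png');cv2.imwrite('pics/s12.png',cv2.resize(im[150:215,355:415],None,fx=9,fy=9,interpolation=cv2.INTER_CUBIC))
"
```

```text
t 18.15 pos [ 0.4585 -0.2118  0.0731] th -7.79 w 0.0169 F [-1.   0.4  3.8]
shift [ 0.5 -0.2 24.8] spin 0.002
```

View pics/s12.png

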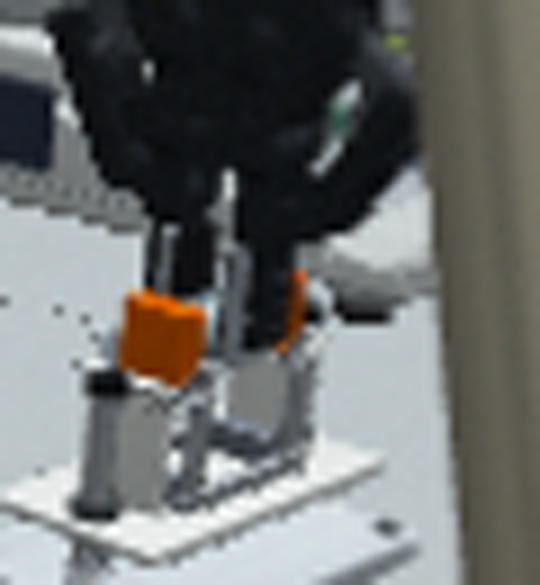

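```bash
python3 -c "
from ov import *
p=env.observe()['position']
for tag,z,dz in(('12',.0731,-.0035),('11',.078,-.002)):
  ov(tag,holder(dz=dz)[2:5:2]+tube(.4585,-.2118,np.radians(-7.8),z+.0097),{'scene':(165,360,210,400)},k=13)
a=cv2.imread('pics/ov_scene_12.png')
im=cv2.imread('pics/scene_12.png');b=cv2.resize(im[165:210,360:390],None,fx=13,fy=13,interpolation=cv2.INTER_CUBIC)
cv2.imwrite('pics/cmp12.png',np.hstack([a[:,:390],b]))
"
```

```text
(no output)
```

View pics/cmp12.png

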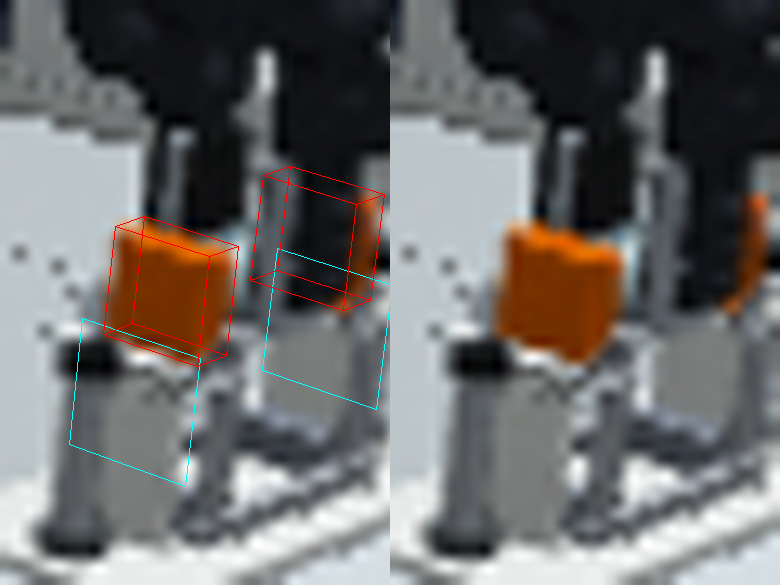

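```bash
python3 -c "
import cv2
im=cv2.imread('pics/top_12.png');cv2.imwrite('pics/t12.png',cv2.resize(im[225:265,360:420],None,fx=12,fy=12,interpolation=cv2.INTER_CUBIC))"
```

```text
(no output)
```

View pics/t12.png

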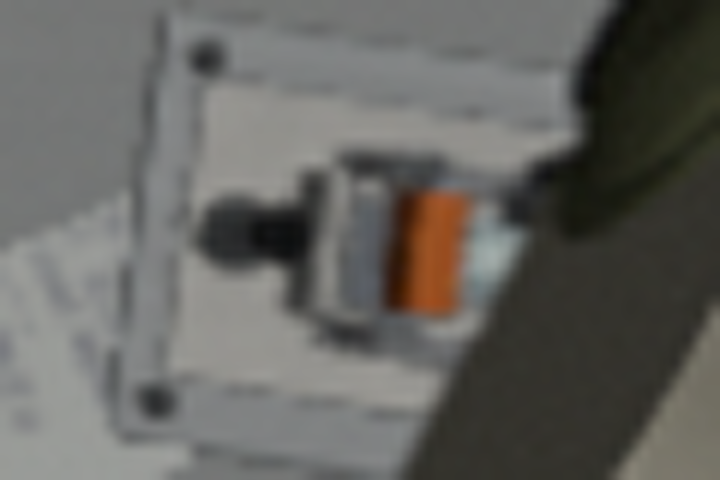

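```bash
python3 -c "
from h import *
im=cv2.imread('pics/top0.png');
th=np.radians(-7.8);u=np.array([-np.sin(th),np.cos(th)]);H=np.array([.4584,-.2112])
# sample profile along axis at plate-top height
for lat in(-.004,0,.004):
  v=np.array([u[1],-u[0]])
  ys=np.arange(-.046,.0465,.001)
  P=np.array([list(H+u*y+v*lat)+[.0786] for y in ys]);q=proj('top',P)
  g=cv2.remap(im,q[:,1].astype(np.float32),q[:,0].astype(np.float32),cv2.INTER_LINEAR)[:,0].mean(1)
  print(lat,' '.join(f'{1000*y:.0f}:{a:.0f}' for y,a in zip(ys,g)))
im=cv2.imread('pics/top_12.png')
for z in(.0741,.0948,.0708):
  P=np.array([list(H+u*y)+[z] for y in ys]);q=proj('top',P)
  g=cv2.remap(im,q[:,1].astype(np.float32),q[:,0].astype(np.float32),cv2.INTER_LINEAR)[:,0]
  print(z,' '.join(f'{1000*y:.0f}:{a.mean():.0f}/{int(a[2])-int(a[0])}' for y,a in zip(ys,g) if y>.0))
"
```

```text
-0.004 -46:27 -45:31 -44:44 -43:58 -42:76 -41:102 -40:126 -39:124 -38:122 -37:120 -36:118 -35:115 -34:108 -33:100 -32:86 -31:71 -30:61 -29:60 -28:58 -27:58 -26:58 -25:59 -24:61 -23:65 -22:76 -21:86 -20:90 -19:91 -18:92 -17:92 -16:92 -15:90 -14:88 -13:82 -12:74 -11:71 -10:77 -9:84 -8:105 -7:127 -6:140 -5:141 -4:142 -3:142 -2:141 -1:141 0:141 1:141 2:142 3:142 4:142 5:142 6:142 7:142 8:143 9:143 10:143 11:143 12:142 13:142 14:142 15:142 16:142 17:143 18:143 19:143 20:143 21:143 22:143 23:143 24:143 25:143 26:143 27:141 28:133 29:125 30:115 31:104 32:97 33:95 34:92 35:94 36:97 37:102 38:108 39:113 40:112 41:109 42:98 43:83 44:70 45:57 46:44
0 -46:19 -45:25 -44:38 -43:64 -42:91 -41:105 -40:114 -39:119 -38:120 -37:120 -36:118 -35:117 -34:109 -33:98 -32:87 -31:75 -30:63 -29:61 -28:59 -27:58 -26:58 -25:58 -24:61 -23:63 -22:72 -21:82 -20:90 -19:91 -18:92 -17:92 -16:92 -15:90 -14:87 -13:84 -12:73 -11:61 -10:68 -9:83 -8:99 -7:119 -6:140 -5:141 -4:141 -3:141 -2:142 -1:142 0:141 1:141 2:142 3:143 4:143 5:142 6:142 7:142 8:142 9:142 10:142 11:142 12:142 13:142 14:142 15:142 16:142 17:143 18:143 1
[... 1417 characters left out ...]
:142/4 19:128/23 20:112/45 21:103/71 22:93/100 23:89/114 24:88/116 25:88/119 26:88/118 27:89/117 28:80/106 29:69/95 30:57/80 31:42/61 32:33/43 33:40/33 34:48/21 35:62/11 36:75/2 37:85/-3 38:91/-6 39:95/-8 40:97/-6 41:99/-4 42:101/-2 43:103/0 44:108/1 45:113/2 46:116/3
0.0708 0:50/8 1:53/7 2:67/4 3:86/1 4:105/-1 5:126/-4 6:145/-6 7:151/-7 8:155/-8 9:154/-7 10:151/-6 11:144/-1 12:132/16 13:119/36 14:107/64 15:97/92 16:89/111 17:89/115 18:88/119 19:88/118 20:89/117 21:83/111 22:73/100 23:63/89 24:48/70 25:34/52 26:35/40 27:42/30 28:51/20 29:65/9 30:80/-1 31:86/-4 32:91/-7 33:95/-7 34:98/-5 35:101/-3 36:101/-2 37:102/0 38:109/1 39:117/2 40:118/3 41:103/3 42:86/2 43:65/1 44:41/-1 45:28/-1 46:22/0
```

{"fn": "move_arm", "kwargs": {
  "moves": [
    [0.3, 0, 1, 0],
    [0.7, 0, 2, 0],
    [0.7, 0, 3, 0],
    [0.7, 0, 4, 0],
    [0.7, 0, 5, 0],
    [0.7, 0, 6, 0],
    [0.7, 0, 6, 0]
  ]
}}

```text
time_s: 18.95
position: [0.4586, -0.211, 0.067]
tool_rot: [[0.136, 0.991, 0.0], [0.991, -0.136, 0.0], [0.0, -0.0, -1.0]]
ft_force: [0.4, 0.2, -0.0]
grip_width: 0.017
```

{"fn": "move_arm", "kwargs": {
  "moves": [
    [0, 0, 1, 0],
    [0, 0, 2, 0],
    [0, 0, 3, 0],
    [0, 0, 4, 0],
    [0, 0, 4, 0]
  ]
}}

```text
time_s: 19.45
position: [0.4585, -0.2109, 0.0628]
tool_rot: [[0.136, 0.991, -0.0], [0.991, -0.136, 0.0], [0.0, -0.001, -1.0]]
ft_force: [-0.7, -0.3, 0.3]
grip_width: 0.0173
```

```bash
python3 -c "
from pic import *
go(.4584,-.2112,.0483,172.1)
snap('13',(210,350,275,450),(140,330,230,430),7)
im=cv2.imread('pics/scene_13.png');cv2.imwrite('pics/s13.png',cv2.resize(im[150:215,355:415],None,fx=9,fy=9,interpolation=cv2.INTER_CUBIC))
"
```

```text
t 19.45 pos [ 0.4585 -0.2109  0.0628] th -7.79 w 0.0173 F [-0.7 -0.3  0.3]
shift [-0.4 -0.  14.5] spin 0.002
```

View pics/s13.png

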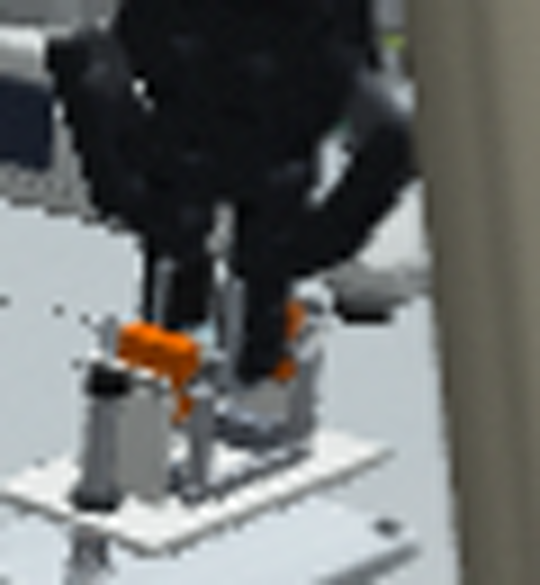

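{"fn": "move_arm", "kwargs": {
  "moves": [
    [0, 0, 1, 0],
    [0, 0, 2, 0],
    [0, 0, 3, 0],
    [0, 0, 4, 0],
    [0, 0, 5, 0],
    [0, 0, 6, 0],
    [0, 0, 7, 0],
    [0, 0, 8, 0],
    [0, 0, 9, 0],
    [0, 0, 10, 0],
    [0, 0, 10, 0]
  ]
}}

```text
time_s: 20.65
position: [0.4585, -0.211, 0.0529]
tool_rot: [[0.136, 0.991, -0.0], [0.991, -0.136, 0.0], [0.0, -0.0, -1.0]]
ft_force: [-0.4, -1.0, -0.4]
grip_width: 0.017
```

{"fn": "move_arm", "kwargs": {
  "moves": [
    [0, 0, 0.7, 0],
    [0, 0, 1.4, 0],
    [0, 0, 2, 0],
    [0, 0, 2, 0]
  ]
}}

```text
time_s: 21.05
position: [0.4586, -0.211, 0.0509]
tool_rot: [[0.136, 0.991, -0.0], [0.991, -0.136, 0.0], [0.0, -0.0, -1.0]]
ft_force: [-0.7, 0.0, 0.7]
grip_width: 0.017
```

{"fn": "move_arm", "kwargs": {
  "moves": [
    [0, 0, 0.7, 0],
    [0, 0, 1.4, 0],
    [0, 0, 2, 0],
    [0, 0, 2, 0]
  ]
}}

```text
time_s: 21.45
position: [0.4586, -0.211, 0.0489]
tool_rot: [[0.135, 0.991, -0.0], [0.991, -0.135, 0.0], [0.0, -0.0, -1.0]]
ft_force: [-0.4, -0.2, -0.0]
grip_width: 0.017
```

```bash
python3 -c "
from pic import *
go(.4584,-.2112,.0483,172.1)
snap('14',(210,350,275,450),(140,330,230,430),7)
a=cv2.imread('pics/scene_14.png');b=cv2.imread('pics/scene_10.png')
f=lambda im:cv2.resize(im[155:215,358:403],None,fx=9,fy=9,interpolation=cv2.INTER_CUBIC)
cv2.imwrite('pics/s14.png',np.hstack([f(a),f(b)[:,:390]]))
"
```

```text
t 21.45 pos [ 0.4586 -0.211   0.0489] th -7.79 w 0.017 F [-0.4 -0.2 -0. ]
shift [-0.2 -0.1  0.6] spin 0.002
```

View pics/s14.png

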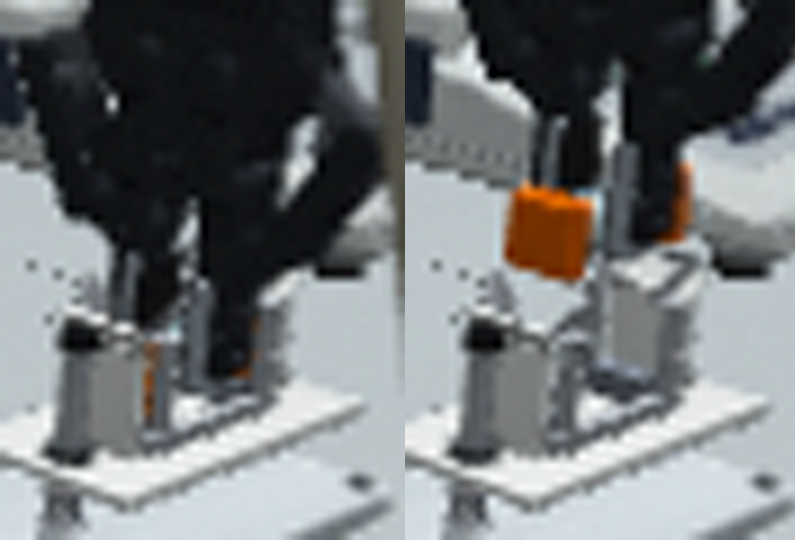

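{"fn": "move_arm", "kwargs": {
  "moves": [
    [0, 0, 0.7, 0],
    [0, 0, 1.4, 0],
    [0, 0, 2, 0],
    [0, 0, 2, 0]
  ]
}}

```text
time_s: 21.95
position: [0.4586, -0.211, 0.047]
tool_rot: [[0.136, 0.991, -0.0], [0.991, -0.136, 0.0], [0.0, -0.0, -1.0]]
ft_force: [-0.5, 0.3, 1.0]
grip_width: 0.0172
```

{"fn": "move_arm", "kwargs": {
  "moves": [
    [0, 0, 0.7, 0],
    [0, 0, 1.4, 0],
    [0, 0, 2, 0],
    [0, 0, 2, 0]
  ]
}}

```text
time_s: 22.35
position: [0.4586, -0.211, 0.0451]
tool_rot: [[0.136, 0.991, 0.0], [0.991, -0.136, -0.0], [-0.0, 0.0, -1.0]]
ft_force: [-1.1, 1.2, 2.9]
grip_width: 0.0169
```

```bash
python3 -c "
from pic import *
go(.4584,-.2112,.0483,172.1)
snap('15',(210,350,275,450),(140,330,230,430),7)
a=cv2.imread('pics/scene_15.png');b=cv2.imread('pics/top_15.png')
f=lambda im:cv2.resize(im[155:215,358:403],None,fx=9,fy=9,interpolation=cv2.INTER_CUBIC)
cv2.imwrite('pics/s15.png',np.hstack([f(a),cv2.resize(b[225:265,365:405],(540,540),interpolation=cv2.INTER_CUBIC)[:,:390]]))
"
```

```text
t 22.35 pos [ 0.4586 -0.211   0.0451] th -7.79 w 0.0169 F [-1.1  1.2  2.9]
shift [-0.2 -0.2 -3.2] spin 0.002
```

View pics/s15.png

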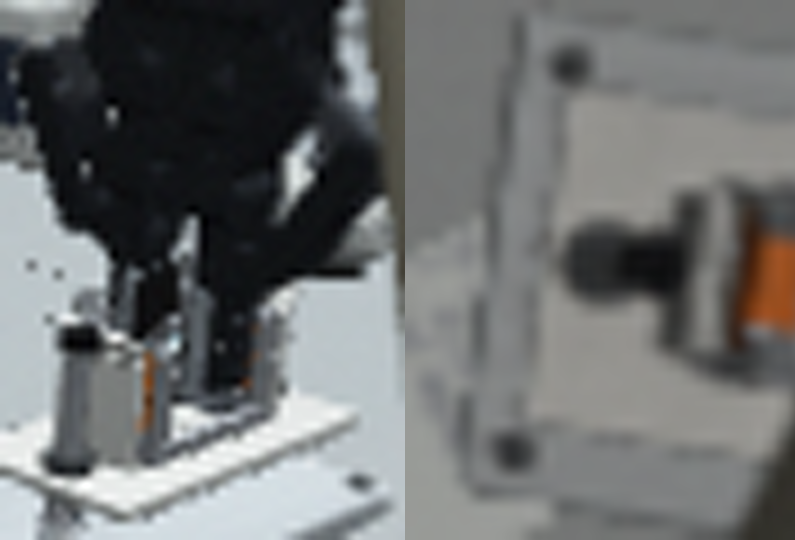

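{"fn": "move_arm", "kwargs": {
  "moves": [
    [0, 0, 0.5, 0],
    [0, 0, 1, 0],
    [0, 0, 1.5, 0],
    [0, 0, 1.5, 0]
  ]
}}

```text
time_s: 22.85
position: [0.4586, -0.211, 0.0436]
tool_rot: [[0.136, 0.991, 0.0], [0.991, -0.136, -0.0], [-0.0, 0.0, -1.0]]
ft_force: [-1.6, 1.0, 4.9]
grip_width: 0.0173
```

{"fn": "move_arm", "kwargs": {
  "moves": [
    [0, 0, -0.7, 0],
    [0, 0, -1.5, 0],
    [0, 0, -2.3, 0],
    [0, 0, -3.1, 0],
    [0, 0, -3.9, 0],
    [0, 0, -4.7, 0],
    [0, 0, -5.5, 0],
    [0, 0, -6.3, 0],
    [0, 0, -7, 0],
    [0, 0, -7, 0],
    [0, 0, -7, 0]
  ]
}}

```text
time_s: 23.95
position: [0.4586, -0.211, 0.0505]
tool_rot: [[0.136, 0.991, -0.0], [0.991, -0.136, 0.0], [0.0, -0.0, -1.0]]
ft_force: [-1.2, -0.7, -1.6]
grip_width: 0.0169
```

{"fn": "move_arm", "kwargs": {
  "moves": [
    [0, 0, -0.7, 0],
    [0, 0, -1.4, 0],
    [0, 0, -2, 0],
    [0, 0, -2, 0]
  ]
}}

```text
time_s: 24.35
position: [0.4585, -0.211, 0.0525]
tool_rot: [[0.136, 0.991, -0.0], [0.991, -0.136, 0.0], [0.0, -0.0, -1.0]]
ft_force: [0.6, -0.2, -3.2]
grip_width: 0.0172
```

{"fn": "move_arm", "kwargs": {
  "moves": [
    [0, 0, -0.6, 0],
    [0, 0, -1.2, 0],
    [0, 0, -1.7, 0],
    [0, 0, -1.7, 0]
  ]
}}

```text
time_s: 24.75
position: [0.4585, -0.211, 0.0542]
tool_rot: [[0.136, 0.991, -0.0], [0.991, -0.136, 0.0], [0.0, -0.0, -1.0]]
ft_force: [-0.8, -1.4, -5.8]
grip_width: 0.0167
```

```bash
python3 -c "
from pic import *
go(.4584,-.2112,.0483,172.1)
snap('16',(210,350,275,450),(140,330,230,430),7)
a=cv2.imread('pics/scene_16.png');b=cv2.imread('pics/scene_10.png')
f=lambda im:cv2.resize(im[155:215,358:403],None,fx=9,fy=9,interpolation=cv2.INTER_CUBIC)
cv2.imwrite('pics/s16.png',np.hstack([f(a),f(b)[:,:390]]))
for i in range(3): env.get_image('scene');print(env.observe()['ft_force'].round(1))
"
```

```text
t 24.75 pos [ 0.4585 -0.211   0.0542] th -7.79 w 0.0167 F [-0.8 -1.4 -5.8]
shift [-0.2 -0.1  5.9] spin 0.002
[-0.1 -0.5 -5.6]
[-0.6  0.1 -4. ]
[ 0.3 -0.5 -4.4]
```

View pics/s16.png

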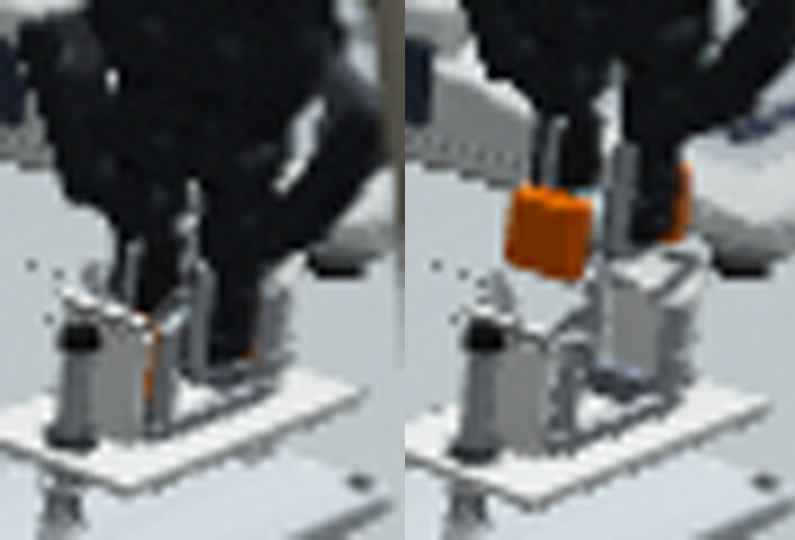

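{"fn": "move_arm", "kwargs": {
  "moves": [
    [0, 0, -0.2, 0],
    [0, 0, -0.2, 0],
    [0, 0, -0.2, 0],
    [0, 0, -0.2, 0],
    [0, 0, -0.2, 0]
  ]
}}

```text
time_s: 25.5
position: [0.4585, -0.211, 0.0544]
tool_rot: [[0.136, 0.991, -0.0], [0.991, -0.136, 0.0], [0.0, -0.0, -1.0]]
ft_force: [-0.0, -0.9, -4.7]
grip_width: 0.0169
```

{"fn": "move_arm", "kwargs": {
  "moves": [
    [0, 0, 0.8, 0],
    [0, 0, 1.6, 0],
    [0, 0, 2.4, 0],
    [0, 0, 3.2, 0],
    [0, 0, 4, 0],
    [0, 0, 4.8, 0],
    [0, 0, 5.5, 0],
    [0, 0, 6, 0],
    [0, 0, 6, 0],
    [0, 0, 6, 0]
  ]
}}

```text
time_s: 26.5
position: [0.4587, -0.2111, 0.0485]
tool_rot: [[0.136, 0.991, 0.0], [0.991, -0.136, -0.0], [-0.0, 0.0, -1.0]]
ft_force: [0.7, 0.3, -0.6]
grip_width: 0.0171
```

{"fn": "move_arm", "kwargs": {
  "moves": [
    [0, 0, 0, 0],
    [0, 0, 0, 0],
    [0, 0, 0, 0],
    [0, 0, 0, 0]
  ],
  "grip": 0.65
}}

```text
time_s: 26.9
position: [0.4586, -0.211, 0.0484]
tool_rot: [[0.136, 0.991, -0.0], [0.991, -0.136, 0.0], [0.0, -0.0, -1.0]]
ft_force: [0.1, 0.5, 0.1]
grip_width: 0.0298
```

{"fn": "move_arm", "kwargs": {
  "moves": [
    [0, 0, -2, 0],
    [0, 0, -6, 0],
    [0, 0, -12, 0],
    [0, 0, -22, 0],
    [0, 0, -35, 0],
    [0, 0, -55, 0],
    [0, 0, -80, 0],
    [0, 0, -105, 0],
    [0, 0, -125, 0],
    [0, 0, -138, 0],
    [0, 0, -140, 0]
  ]
}}

```text
time_s: 28.0
position: [0.459, -0.2113, 0.1906]
tool_rot: [[0.136, 0.991, 0.003], [0.991, -0.136, -0.002], [-0.002, 0.003, -1.0]]
ft_force: [0.5, -1.0, -0.6]
grip_width: 0.0302
```

{"fn": "move_arm", "kwargs": {
  "moves": [
    [5, -5, 0, 0],
    [20, -15, 0, 0],
    [45, -30, 0, 0],
    [75, -45, 0, 0],
    [105, -60, 0, 0],
    [135, -70, 0, 0],
    [160, -78, 0, 0],
    [175, -80, 0, 0],
    [180, -80, 0, 0],
    [180, -80, 0, 0]
  ]
}}

```text
time_s: 29.0
position: [0.4034, -0.0214, 0.188]
tool_rot: [[0.134, 0.991, -0.001], [0.991, -0.134, 0.0], [0.0, -0.001, -1.0]]
ft_force: [-0.1, -0.3, -0.1]
grip_width: 0.0302
```

```bash
python3 -c "
from pic import *
go(.4584,-.2112,.0483,172.1)
snap('17',(210,350,275,450),(140,330,230,430),7)
a=cv2.imread('pics/scene_17.png');b=cv2.imread('pics/top_17.png')
cv2.imwrite('pics/s17.png',np.hstack([cv2.resize(a[160:215,350:410],None,fx=8,fy=8,interpolation=cv2.INTER_CUBIC)[:,:400],cv2.resize(b[220:275,370:420],None,fx=8,fy=8,interpolation=cv2.INTER_CUBIC)]))
"
```

```text
t 29.0 pos [ 0.4034 -0.0214  0.188 ] th -7.73 w 0.0302 F [-0.1 -0.3 -0.1]
shift [-180.7   80.1  139.6] spin 0.003
```

View pics/s17.png

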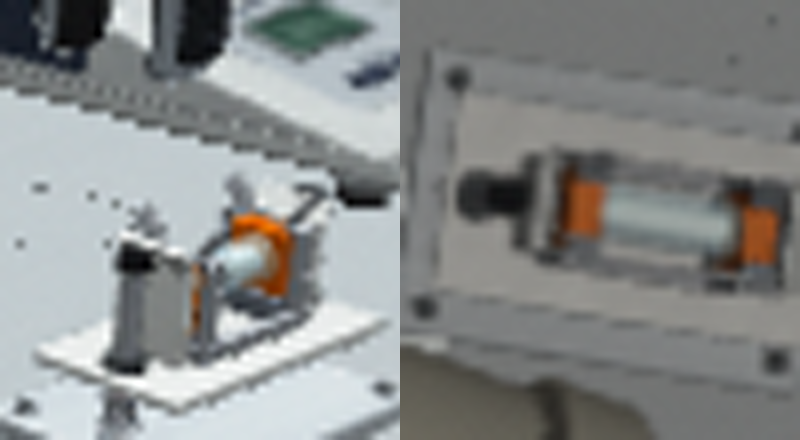

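View pics/scene_17.png

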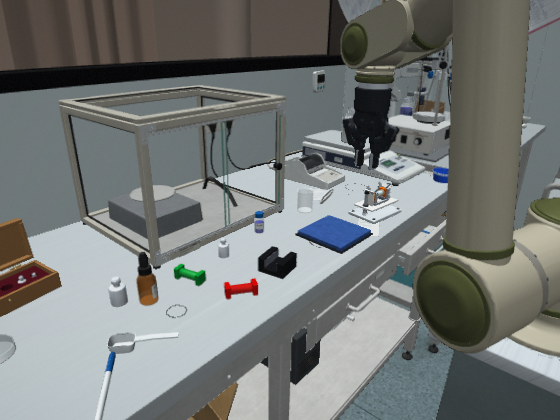

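The tube sits seated with grey jaw lips overlapping both collars (scene ~(197,380), top ~(245,398)). The other items haven't moved and the arm is clear.

```bash
python3 -c "
from rig import env
print(env.close_job())"
```

```text
the job is handed in; nothing more can be done
None
```

The orange-collared tube is now seated in the white carrier and the job is handed in, at about 29 s of the 56 s allowed.

- **Handling:** I took the tube by its two ends from the cradle, laid it on the blue pad at about 1 N and let go. I then regripped it across the glass in the middle. The grip was set to 20 N throughout, the lowest the gripper allows.
- **Pressing in:** Readings reached about 4 N as the jaws spread. I then pressed it onto its seats with up to about 5 N, which sank the carrier about 5 mm.
- **Tug:** At the top of the tug the wrist readings were 4 to 5.8 N, averaging about 5 N. The carrier rose about 5 mm in the scene picture and the jaws held. I eased off to about zero force, let go and moved clear.
- **Last checks:** The final pictures show the tube seated with both collars between the jaws and the carrier back at rest. In the scene and top pictures nothing else looks moved.
- **Less certain:** Two things I could only infer:
  - The pictures are too coarse to show the jaw lips closing; that they snapped over rests mainly on the tug.
  - The gripper read 17 mm across the 18 mm glass. It stayed at about that while gripping, so I saw no slipping.

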